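Sort mixer paddles by key slot, trying each on the covered drive shaft

TASK

Swing the tab on the mixer drive base right round until it points outward off the frame, lift out the cover plate it held and lay it flat on the wooden board, handle up. Then try the paddles on the keyed shaft, each pushed fully home and lifted off again: first the paddle whose key slot runs in line with its arms, which you then stand upright in the rectangular tray, and after it the paddle whose slot runs across its arms, which you stand upright in the round pan. Leave the tab turned out and do not disturb the small cup and the sauce dish that stand in between.

Things in the scene. Friction and masses are not known exactly. Their poses are not given: they have to be found in the camera images.
- drive: Mixer drive base, 140 x 140 mm, fixed; origin at the centre of its underside, z up. Grey deck at 20 mm height, on it an aluminium frame up to 58 mm, open in the middle (84 x 84 mm, widened to 100 x 100 mm in the top 5 mm: the rebate, floor at 53 mm, in which the cover plate lies). The keyed shaft stands inside, under the cover.
- shaft_tip (a point): Top centre of the upright steel shaft, 50 mm above the table, 30 mm above the deck. Shaft 15 mm in diameter, cone tip above 44 mm; two opposite keys along the base's own x axis, 35 mm over both, 8 mm wide, tops at 42 to 45 mm. A paddle goes down only with its key slot along the base's x, either way round, with about 1.5 mm play all round.
- drive_seat (a point): Point on the deck at the foot of the shaft, 20 mm above the table, axes as the base: a paddle is fully home when the centre of its foot is here. Its arms then pass 4 mm above the frame.
- tab (a joint): Angle of the swing tab, rad: 0 = pointing inward over the cover's corner (starts from 0 to 0.3), grows counter-clockwise seen from above, stop at 2.2; stays where it is left, about 1 N at its knob turns it. Below about 1 it still holds the cover; above 1.5 it is turned outward and clear of the cover and of the paddles' arms.
- tab_pivot (a point): The tab's vertical pivot, on top of the frame at the corner of the base's +x, -y side (58 mm, -58 mm, height 58 mm in the base's frame). At joint 0 the tab points along (-1, +1) in the base's x, y.
- tab_knob (a point): Point on the tab's upright round black knob (16 mm in diameter, 40 mm from the pivot); the knob reaches from 64 to 96 mm above the table, this point is at 82 mm. The tab itself is a 16 mm wide steel strip under the knob, top at 65 mm above the table.
- cover: Loose steel cover plate 94 x 94 x 5 mm, 0.2 kg, lying in the frame's rebate (3 mm play). Origin: centre of its underside, z up. A black grip bar stands on its middle, 44 mm long, 14 mm thick, top 43 mm above the plate's underside, its length along the diagonal (1, 1) of the plate's x, y.
- board: Fixed wooden board 150 x 150 mm, 12 mm thick; origin at the centre of its underside.
- board_top (a point): Centre of the board's top face, 12 mm above the table.
- paddle_inline: Loose cast aluminium stirring paddle, 0.4 kg, standing upright: square hub 50 x 50 mm (faces along its x and y), 84 mm tall; two opposite flat arms along its own x axis, 140 mm tip to tip, 28 mm wide, underside 42 mm and top 50 mm above the hub's foot. Origin: centre of the hub's foot, z up. Half a turn looks and fits the same. THIS one's key slot runs along x, in line with the arms.
- paddle_inline_top (a point): Centre of the hub's top face, 84 mm above the foot. The bore seen here goes right through the hub: an 18 mm square, widened on two opposite sides into a key slot 11 mm wide and 38 mm long overall. Grip the hub's flat sides between the arms' top and this face (34 mm of height).
- paddle_cross: Loose cast aluminium stirring paddle, 0.4 kg, standing upright: square hub 50 x 50 mm (faces along its x and y), 84 mm tall; two opposite flat arms along its own x axis, 140 mm tip to tip, 28 mm wide, underside 42 mm and top 50 mm above the hub's foot. Origin: centre of the hub's foot, z up. Half a turn looks and fits the same. THIS one's key slot runs along y, across the arms.
- paddle_cross_top (a point): Centre of the hub's top face, 84 mm above the foot. The bore seen here goes right through the hub: an 18 mm square, widened on two opposite sides into a key slot 11 mm wide and 38 mm long overall. Grip the hub's flat sides between the arms' top and this face (34 mm of height).
- tray: Fixed rectangular steel tray, 120 mm (its x) by 160 mm (its y), rim 22 mm high, walls 3 mm. Origin under its centre.
- tray_in (a point): Centre of the tray's inner floor.
- pan: Fixed round steel pan, 152 mm across the rim, 22 mm high, inner floor 4 mm above the table and about 138 mm across. Origin under its centre.
- pan_in (a point): Centre of the pan's inner floor.
- cup: Bystander, loose: white ceramic cup, 56 mm across, 55 mm tall. Origin: centre of its underside. Leave it alone.
- dish: Bystander, loose: white ceramic sauce dish, 72 mm across, 22 mm tall. Origin: centre of its underside. Leave it alone.

How it is judged:
By the outcome, as a careful person would: the job done as asked, in the order asked, and still so for the second after the job is handed in, with the robot touching nothing.
It also fails if it takes over 72 s, if anything falls off the work surface, if the arm or the gripper's body presses on something with over 40 N, if the wrist force passes 120 N, or if a joint passes its speed limit or range.

ROBOT

A 6-joint arm with a two-finger parallel gripper is mounted at the origin on the work surface. World frame = base frame: x ahead of the robot, y to its left, z up, the work surface at z = 0. Lengths are in m, angles in rad, forces in N, time in s.
With the tool pointing down it reaches from about 0.225 to 0.725 m from the base axis. Payload 3.1 kg.
Tool frame: the origin (TCP) lies at the very end of the fingers, on their centre line; the grasp point (between the pads) lies 19 mm behind it; z points along the fingers, y is the direction in which the jaws open and shut (so a half turn about z gives the same grasp; the last joint's range is limited). The gripper opens to 85 mm and grips with 20 to 120 N. Pads are 22 mm wide; open, the fingers measure 114 mm over their backs; the gripper's body (76 mm by 85 mm) begins 54 mm behind the grasp point. The pads swing forward as they close: fully open they stand 13 mm farther back than shut.
Start: joints at [1.192, 0.048, 0.099, 1.622, 0, 1.443], TCP at [0.13, 0.509, 0.231] pointing down, gripper open.
Joint ranges: [-2.91, 2.91], [-0.99, 1.94], [-1.21, 1.42], [-2.12, 2.29], [-1.49, 1.47], [-3.14, 3.14]. Speed limits (rad/s): [2.79, 2.79, 3.14, 3.14, 3.14, 3.14].

INTERFACE

Orientations are given as a unit quaternion [x, y, z, w].
In Python, from bench import get_obs, snapshot, finish_job gives the robot as it stands.
- The arm moves only by the tool send_rows, never from a script. Its argument "steps" is a list of rows, each an object with "dr": the turn, a rotation vector about the tool's x, y, z in rad, a list of three; "dp": the shift along the tool's x, y, z in mm, a list of three; "hand": the closure in counts, from 0 (fully open) to 255 (shut). A call has exactly 5 rows; each row is the pose to reach, as a shift and turn from the pose measured when the call began, along the tool's axes at that moment; what a row does not reach only later rows make up. A row lasts 1/12 s, in which the tool goes at most 41.7 mm and 7.16 degrees, less where a joint would pass 70% of its speed; a pose out of reach is approached as far as the arm can. A call with a gripper value outside its range is refused whole. The fingers move at their own pace and stop on an object; the grip force is fixed at half the most. Time passes only in rows, so rows that repeat a pose let the fingers close, or fill a call up. It gives the time, the measured TCP pose, the force and the opening at its end, in the units of the state.
- get_obs(): the state, without advancing time (a new reading comes with each control period).
- snapshot(name): name is "scene" or "top"; returns a dict with "image" (384x512x3 uint8, red, green, blue), "vertical_fov" (degrees; the focal length in pixels is half the picture's height over the tangent of half this angle, whatever the lens; pixels are square), "cx", "cy" (the principal point, pixels), "k1" (the pictures are not rectified: a ray, as slopes to the right and down, at radius r is drawn at 1 + k1 r^2 times it, then the intrinsics apply), "world_from_camera" (4x4, takes a point from camera to world coordinates). Camera axes: x right, y up, looking along -z (the intrinsics and any distortion apply to the point x, -y, -z); pixel columns grow to the right and rows downward; lengths in m; the calibration is good to about 2 mm. A picture is of the moment at which its call begins. There is no depth.
- finish_job(): hands the job in, once; it reports no verdict.
The state is a dict: "time_s": time; "qpos": joint angles; "joint_vel": joint speeds; "effort": joint torques, N m; "ee_pos": TCP position; "ee_rot": TCP orientation; "ft_force": force on the tool from outside, world axes, zero at the start; "moment": the same for the moment, N m; "opening": finger opening in m.
Only numpy, scipy, OpenCV 4.12 (cv2) and the standard library are available. Lean on these libraries where they do the work, as an engineer would, in place of code of your own. Each camera call takes 0.05 s, during which the arm holds its last target. There are 200 camera calls.

## Working session

There is one attempt and no reset: what is moved stays moved. The work goes in short steps, Python scripts to look and compute and a tool call to move; the robot and the scene stay as the last step left them, time stands still between calls to the robot, and variables do not carry over. Pictures are saved under pics/ and viewed, about 8 in all and at most 12, crops included, and the job is handed in when it is done.

Besides the shell and the picture viewer there is one more tool, called after "Call:" as name(argument=value, ...), one argument or row to a line, values as JSON. send_rows: Moves the arm, as the interface text tells. Its arguments: {"type":"object","properties":{"steps":{"type":"array"}},"required":["steps"]}

```bash
ls; mkdir -p pics
cat > h.py <<'E'
import numpy as np,cv2
from bench import get_obs,snapshot
def cam(n):
    s=snapshot(n); return s
def K(s):
    h=s["image"].shape[0]; return h/2/np.tan(np.radians(s["vertical_fov"])/2)
def ray(s,u,v):
    f=K(s); x=(u-s["cx"])/f; y=(v-s["cy"])/f
    d=np.array([x,y]); p=d.copy()
    for _ in range(30): p=d/(1+s["k1"]*(p@p))
    T=np.array(s["world_from_camera"]); return T[:3,3],T[:3,:3]@np.array([p[0],-p[1],-1])
def onz(s,u,v,z):
    o,d=ray(s,u,v); return o+d*(z-o[2])/d[2]
def proj(s,P):
    T=np.linalg.inv(np.array(s["world_from_camera"])); c=T[:3,:3]@np.array(P)+T[:3,3]
    p=np.array([c[0],-c[1]])/-c[2]; p=p*(1+s["k1"]*(p@p)); return p*K(s)+[s["cx"],s["cy"]]
def save(img,n,k=1): 
    cv2.imwrite("pics/"+n,cv2.resize(cv2.cvtColor(img,cv2.COLOR_RGB2BGR),None,fx=k,fy=k,interpolation=cv2.INTER_CUBIC))
E
python3 - <<'E'
from h import *
import pickle
for n in("scene","top"):
    s=cam(n); save(s["image"],n+"0.png",1.5); pickle.dump(s,open(n+"0.pkl","wb"))
    print(n,s["vertical_fov"],s["cx"],s["cy"],s["k1"],np.round(s["world_from_camera"],3).tolist())
print(get_obs())
E
```

```text
pics
scene 47.301942340333426 258.61809582257536 190.56282487749857 0.05408127665782459 [[0.412, -0.758, 0.505, 1.095], [0.911, 0.35, -0.218, -0.27], [-0.011, 0.55, 0.835, 1.024], [0.0, 0.0, 0.0, 1.0]]
top 46.451073104537144 255.33189447298003 189.48147436344098 -0.17825495872399963 [[0.001, 0.999, -0.054, 0.485], [-1.0, 0.0, -0.023, -0.025], [-0.023, 0.054, 0.998, 1.143], [0.0, 0.0, 0.0, 1.0]]
{'time_s': 0.1, 'qpos': array([ 1.19217633e+00,  4.87016349e-02,  9.77333367e-02,  1.62200444e+00,
       -3.30379606e-05,  1.44299979e+00]), 'joint_vel': array([ 1.13163479e-03,  8.78956364e-05,  2.38796329e-03, -3.34012007e-04,
        5.81281795e-05,  2.14045669e-03]), 'effort': array([ 2.33050567e-03, -3.39854515e+01,  3.20934069e+01,  1.58795610e-02,
       -9.21831588e-05, -1.07369218e-05]), 'ee_pos': array([0.13011722, 0.50804042, 0.23021063]), 'ee_rot': array([ 1.25083147e-01,  9.92145666e-01, -1.05764644e-03, -2.56615849e-04]), 'ft_force': array([-0.46457737, -0.35915183, -0.14935396]), 'moment': array([ 0.02421111, -0.00593136, -0.0349281 ]), 'opening': 0.08513920895900816}
```

View pics/top0.png

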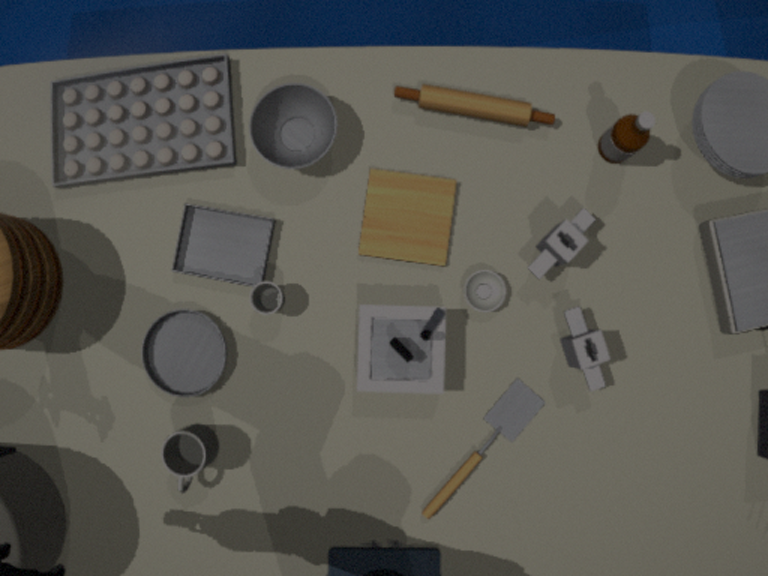

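View pics/scene0.png

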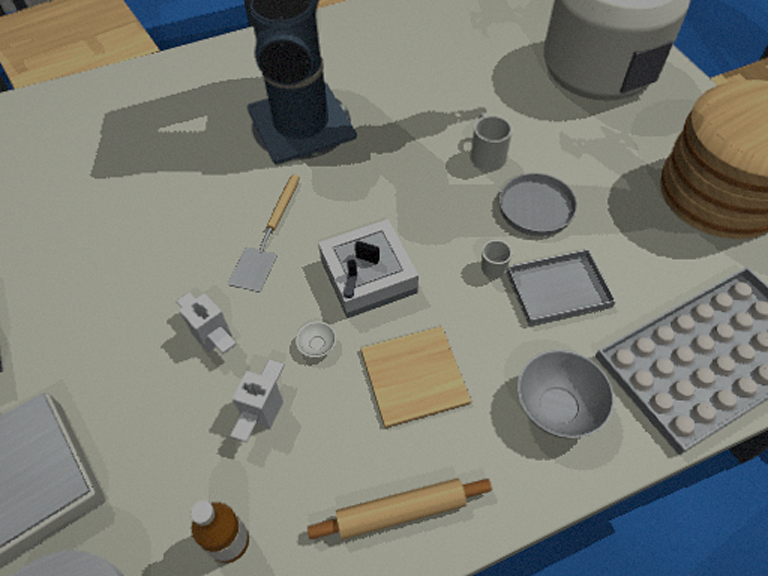

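Run:
```python
from h import *
import pickle
t=pickle.load(open("top0.pkl","rb"));s=pickle.load(open("scene0.pkl","rb"))
def c(im,u,v,w=66,h=50): return cv2.resize(im[v-h//2:v+h//2,u-w//2:u+w//2],(396,300),interpolation=cv2.INTER_CUBIC)
a=np.vstack([np.hstack([c(t["image"],268,232,88,66),c(s["image"],245,178,88,66)]),np.hstack([c(t["image"],378,162),c(t["image"],393,232)])])
a=np.clip(a.astype(float)*1.5,0,255).astype(np.uint8)
save(a,"crop1.png")
```

```text
(no output)
```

View pics/crop1.png

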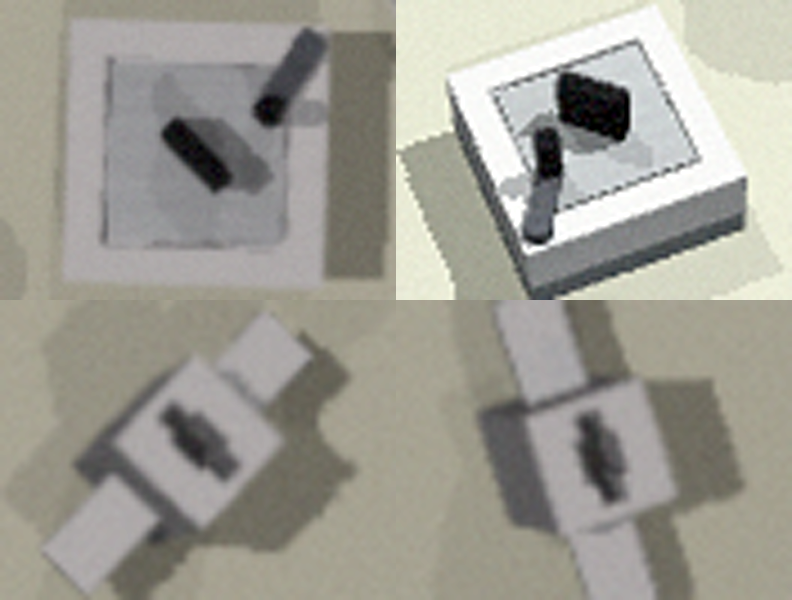

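```bash
cat >> h.py <<'E'
def lineint(a,b): # lines (vx,vy,x,y)
    A=np.array([[a[0],-b[0]],[a[1],-b[1]]]); t=np.linalg.solve(A,[b[2]-a[2],b[3]-a[3]]); return np.array([a[2]+t[0]*a[0],a[3]+t[0]*a[1]])
def mont(ims,w=266,h=200): 
    return np.hstack([cv2.resize(i,(w,h),interpolation=cv2.INTER_NEAREST) for i in ims])
E
python3 - <<'E'
from h import *
import pickle
for n in("top","scene"):
    s=pickle.load(open(n+"0.pkl","rb")); I=s["image"].astype(int); d=I[...,0]-I[...,2]
    pts={"top":[("frame",(243,232)),("hubB",(388,236)),("armB",(398,255)),("table",(330,320)),("board",(270,145)),("hubA",(378,157)),("shadow",(310,240)),("cover",(262,225)),("hubBside",(380,232)),("pan",(125,235)),("traywall",(150,190))],"scene":[("frame",(227,185)),("hubB",(134,202)),("hubA",(170,254)),("table",(100,150)),("cover",(240,170)),("frameside",(262,205)),("hubAside",(170,270))]}[n]
    for k,(u,v) in pts: print(n,k,I[v,u],d[v,u])
    m=((I.min(2)>120)&(d<14)).astype(np.uint8)*255
    cv2.imwrite("pics/m_%s.png"%n,m)
    N,L,st,c=cv2.connectedComponentsWithStats(m,connectivity=4)
    for i in range(1,N):
        if st[i,4]>60: print(n,st[i],c[i].round(1))
a=np.hstack([cv2.imread("pics/m_top.png")[80:320,80:440],cv2.imread("pics/m_scene.png")[100:340,80:440]]);cv2.imwrite("pics/m.png",a)
E
```

```text
top frame [117 113 114] 3
top hubB [117 114 114] 3
top armB [115 113 112] 3
top table [110 106  95] 15
top board [116  98  63] 53
top hubA [62 59 60] 2
top shadow [95 94 84] 11
top cover [42 40 42] 0
top hubBside [60 60 62] -2
top pan [92 92 95] -3
top traywall [108 104  95] 13
scene frame [122 123 123] -1
scene hubB [170 168 167] 3
scene hubA [168 168 168] 0
scene table [155 155 142] 13
scene cover [21 15 24] -3
scene frameside [143 144 130] 13
scene hubAside [161 160 159] 2
scene [    0     0   512   384 94697] [208.9 203.5]
scene [398   0  62  19 765] [431.6   7.2]
scene [111  77  27  11 157] [125.9  83.1]
scene [335 122  44  32 775] [357.  138.3]
scene [ 341  172   61   41 1562] [370.4 192.3]
scene [489 187  12  10  65] [494.8 191.7]
scene [ 410  189  102  111 4677] [467.5 243.4]
scene [352 251  33  33 715] [368.1 268. ]
```

View pics/m.png

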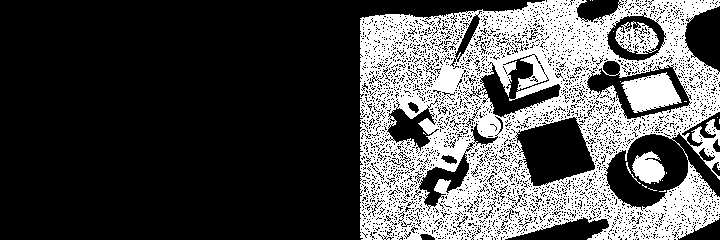

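```bash
cat >> h.py <<'E'
def avg(n,k=4):
    ss=[snapshot(n) for _ in range(k)]; s=ss[-1]; s["avg"]=np.mean([x["image"].astype(np.float32) for x in ss],0); return s
E
python3 - <<'E'
from h import *
import pickle
for n,t,br in(("top",.93,95),("scene",.955,110)):
    s=avg(n); pickle.dump(s,open(n+"1.pkl","wb"))
    A=cv2.GaussianBlur(s["avg"],(3,3),.6); A=cv2.resize(A,None,fx=4,fy=4,interpolation=cv2.INTER_CUBIC)
    m=((A[...,2]/(A[...,0]+1)>t)&(A.min(2)>br)).astype(np.uint8)*255
    cs,_=cv2.findContours(m,cv2.RETR_EXTERNAL,cv2.CHAIN_APPROX_NONE)
    cv2.imwrite("pics/m2_%s.png"%n,m)
    for c in cs:
        a=cv2.contourArea(c)/16
        if a<120: continue
        M=cv2.moments(c); ce=np.array([M["m10"],M["m01"]])/M["m00"]/4-.375
        r=cv2.boxPoints(cv2.minAreaRect(c))/4-.375
        print(n,int(a),ce.round(1),r.round(1).tolist())
a=cv2.imread("pics/m2_top.png",0)[4*80:4*320,4*80:4*460];b=cv2.imread("pics/m2_scene.png",0)[4*100:4*340,4*80:4*460]
cv2.imwrite("pics/m2.png",cv2.resize(np.vstack([a,b]),None,fx=.3,fy=.3,interpolation=cv2.INTER_AREA))
E
```

```text
top 778 [342.8 273.1] [[322.0, 278.70001220703125], [344.79998779296875, 252.10000610351562], [363.5, 268.1000061035156], [340.6000061035156, 294.79998779296875]]
top 555 [394.3 238.2] [[381.1000061035156, 225.89999389648438], [400.20001220703125, 219.8000030517578], [411.3999938964844, 254.6999969482422], [392.20001220703125, 260.79998779296875]]
top 172 [383.4 213.6] [[375.6000061035156, 206.89999389648438], [385.8999938964844, 203.8000030517578], [391.0, 220.5], [380.70001220703125, 223.60000610351562]]
top 2290 [263.5 233.9] [[237.5, 260.29998779296875], [239.1999969482422, 202.5], [296.8999938964844, 204.3000030517578], [295.1000061035156, 262.0]]
top 384 [325.8 193.4] [[314.79998779296875, 207.10000610351562], [315.20001220703125, 179.8000030517578], [336.5, 180.0], [336.20001220703125, 207.3000030517578]]
top 177 [361.  175.7] [[351.1000061035156, 178.3000030517578], [362.8999938964844, 165.5], [371.1000061035156, 173.10000610351562], [359.29998779296875, 185.89999389648438]]
top 1630 [150.3 164.9] [[122.30000305175781, 177.6999969482422], [128.3000030517578, 143.1999969482422
[... 2487 characters left out ...]
623 [168.4 178.2] [[151.0, 189.10000610351562], [170.8000030517578, 147.8000030517578], [190.6999969482422, 157.3000030517578], [170.89999389648438, 198.60000610351562]]
scene 1677 [246.  172.3] [[211.3000030517578, 161.3000030517578], [264.3999938964844, 142.6999969482422], [278.79998779296875, 184.0], [225.6999969482422, 202.5]]
scene 1075 [356.5 137.5] [[331.29998779296875, 148.60000610351562], [336.8999938964844, 118.0], [381.29998779296875, 126.0999984741211], [375.79998779296875, 156.60000610351562]]
scene 148 [426.2   1.6] [[404.3999938964844, -0.4000000059604645], [446.1000061035156, -0.4000000059604645], [446.1000061035156, 4.599999904632568], [404.3999938964844, 4.599999904632568]]
```

View pics/m2.png

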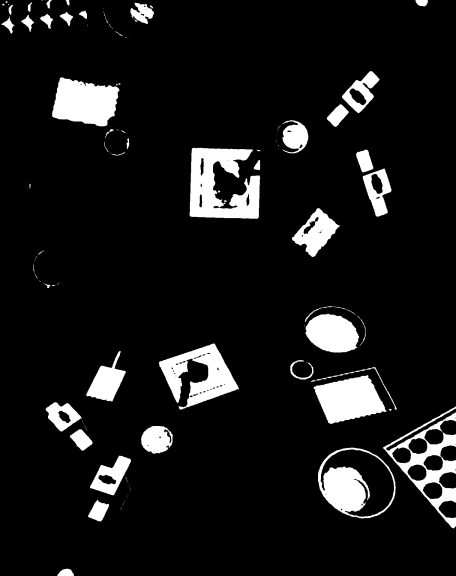

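```bash
cat >> h.py <<'E'
def mask(s,t,br):
    A=cv2.GaussianBlur(s["avg"],(3,3),.6); A=cv2.resize(A,None,fx=4,fy=4,interpolation=cv2.INTER_CUBIC)
    return A,((A[...,2]/(A[...,0]+1)>t)&(A.min(2)>br)).astype(np.uint8)*255
def comps(m):
    cs,h=cv2.findContours(m,cv2.RETR_CCOMP,cv2.CHAIN_APPROX_NONE); return cs,h[0]
def near(m,u,v,hole,amin=20,rad=12):
    cs,h=comps(m); best=None
    for c,hh in zip(cs,h):
        if (hh[3]>=0)!=hole or cv2.contourArea(c)/16<amin: continue
        M=cv2.moments(c); ce=np.array([M["m10"],M["m01"]])/M["m00"]/4-.375
        d=np.hypot(*(ce-[u,v]))
        if d<rad and (best is None or d<best[0]): best=(d,ce,c.reshape(-1,2)/4-.375)
    return best[1:] if best else None
E
python3 - <<'E'
from h import *
import pickle
S={n:pickle.load(open(n+"1.pkl","rb")) for n in("top","scene")}
Ms={n:mask(S[n],t,b)[1] for n,t,b in(("top",.93,95),("scene",.955,110))}
for n,(u,v) in(("top",(264,234)),("scene",(246,172))):
    s=S[n];c=near(Ms[n],u,v,False,1000)[1].astype(np.float32)
    hull=cv2.convexHull(c)
    # project contour hull to z=.058 and rect
    w=np.array([onz(s,*p[0],.058)[:2] for p in hull],np.float32)*1000
    r=cv2.minAreaRect(w); print("drive",n,np.round(r[0],1),np.round(r[1],1),round(r[2],2))
P={"A":{"top":((380,157),(361,175.7)),"scene":((172,256.5),(161.7,285.5))},"B":{"top":((394,238),(383.4,213.6)),"scene":((131.6,206),(147.4,226))}}
for k in P:
  for n in P[k]:
    s=S[n];(a,b)=P[k][n]
    hs=near(Ms[n],*a,True,10,16); c1=near(Ms[n],*a,False,200)[1]; c2=near(Ms[n],*b,False,100)[1]
    ws=onz(s,*hs[0],.084)*1000
    w1=np.array([onz(s,*p,.05)[:2] for p in c1])*1000; w2=np.array([onz(s,*p,.05)[:2] for p in c2])*1000
    w2r=cv2.minAreaRect(w2.astype(np.float32))
    d=w2.mean(0)-ws[:2]; d/=np.linalg.norm(d)
    for _ in range(3):
        q1=w1@d; q2=w2@d; t1=w1[q1<q1.min()+2.5]; t2=w2[q2>q2.max()-2.5]
        f=lambda t:(t.max(0)+t.min(0))/2
        e1,e2=t1.mean(0),t2.mean(0); d=(e2-e1)/np.linalg.norm(e2-e1)
    wsr=cv2.minAreaRect(np.array([onz(s,*p,.084)[:2]*1000 for p in hs[1]],np.float32))
    print(k,n,"slot",ws[:2].round(1),np.round(wsr[1],1),round(wsr[2],1),"tips",e1.round(1),e2.round(1),"mid",((e1+e2)/2).round(1),"len",np.linalg.norm(e2-e1).round(1),"yaw",np.degrees(np.arctan2(d[1],d[0])).round(1),"arm2",np.round(w2r[1],1),round(w2r[2],1))
# board
for n in S:
    s=S[n];A=cv2.resize(s["avg"],None,fx=4,fy=4,interpolation=cv2.INTER_CUBIC)
    m=((A[...,2]/(A[...,0]+1)<.72)&(A[...,0]>80)).astype(np.uint8)*255
    g=near(m,*{"top":(272,145),"scene":(277,251)}[n],False,500)
    r=cv2.minAreaRect(np.array([onz(s,*p,.012)[:2]*1000 for p in g[1]],np.float32)); print("board",n,np.round(r[0],1),np.round(r[1],1),round(r[2],1))
    for nm,q,z in(("tray",{"top":(150.3,164.9),"scene":(370.5,192.4)}[n],.004),("panfloor",{"top":(123,235),"scene":(356.5,137.5)}[n],.004),("knife",{"top":(325.8,193.4),"scene":(210,225)}[n],.015)):
        g=near(Ms[n],*q,False,100)
        if g:
            w=np.array([onz(s,*p,z)[:2]*1000 for p in g[1]],np.float32); r=cv2.minAreaRect(w); print(nm,n,np.round(r[0],1),np.round(r[1],1),round(r[2],1))
    # black parts: bar & knob
    A3=A.max(2); k=(A3<(55 if n=="top" else 60)).astype(np.uint8)*255
    u,v={"top":(268,232),"scene":(240,172)}[n]
    z=np.zeros_like(k); z[(v-30)*4:(v+30)*4,(u-30)*4:(u+35)*4]=k[(v-30)*4:(v+30)*4,(u-30)*4:(u+35)*4]
    cs,_=comps(z)
    for c in cs:
        if cv2.contourArea(c)/16>12:
            r=cv2.minAreaRect(c); ce=np.array(r[0])/4-.375; print("black",n,ce.round(1),np.round(np.array(r[1])/4,1),round(r[2]),"@48+43mm",(onz(s,*ce,.096)*1000).round(1))
E
```

```text
drive top [440.5 -28.4] [139.7 139.8] 88.39
drive scene [441.3 -27.9] [142.3 143.2] 88.65
A top slot [ 613.3 -293.9] [40.9 20.5] 45.0 tips [ 663.6 -340.5] [ 563.4 -245.5] mid [ 613.5 -293. ] len 138.1 yaw 136.5 arm2 [27.5 43.5] 46.6
A scene slot [ 613.6 -292.7] [37.8 17.6] 44.8 tips [ 563.8 -245.1] [ 665.1 -340.6] mid [ 614.5 -292.8] len 139.3 yaw -43.3 arm2 [29.6 37.7] 44.8
B top slot [ 439.3 -330.8] [41.5 20.9] 18.7 tips [ 373.7 -351.7] [ 505.  -308.9] mid [ 439.4 -330.3] len 138.1 yaw 18.1 arm2 [43.2 27.1] 16.9
B scene slot [ 439.9 -329.7] [37. 17.] 20.9 tips [ 374.5 -351.1] [ 508.7 -308. ] mid [ 441.6 -329.5] len 140.9 yaw 17.8 arm2 [48.7 31. ] 17.9
board top [662.4 -39.4] [151.4 151.1] 82.2
tray top [611.2 274. ] [138.1  90.9] 80.3
knife top [ 536.3 -176.6] [54.3 69.1] 89.0
black top [268.  232.2] [19.1  7.8] 45 @48+43mm [442.1 -30.2  96. ]
black top [287.9 216.4] [ 7.1 22.6] 34 @48+43mm [479.1 -76.7  96. ]
board scene [664.9 -39.2] [150.3 153. ] 82.2
tray scene [611.7 275.8] [138.5 106.3] 79.6
panfloor scene [425.4 342.9] [133.1 122.7] 50.0
knife scene [ 532.7 -167. ] [68.6 67.7] 65.2
black scene [263.3 198.4] [ 3.4 24.5] 70 @48+43mm [560.5 -26.4  96. ]
black scene [234.3 179.1] [13.1  6.1] 89 @48+43mm [475.7 -69.9  96. ]
black scene [244.3 168. ] [18.1 11.6] 18 @48+43mm [453.7 -32.3  96. ]
```

```bash
cat > plan.py <<'E'
import sys,json,numpy as np
from scipy.spatial.transform import Rotation as R
from bench import get_obs
def Rot(psi):
    p=np.radians(psi); return R.from_matrix(np.array([[-np.sin(p),np.cos(p),0],[np.cos(p),np.sin(p),0],[0,0,-1]]))
def rows(p0,R0,p1,R1):
    return np.r_[(R0.inv()*R1).as_rotvec().round(3),(R0.inv().apply(np.array(p1)-p0)).round(1)]
def psi(Ro): y=Ro.as_matrix()[:,1]; return np.degrees(np.arctan2(y[1],y[0]))
def state():
    o=get_obs(); p=o["ee_pos"]*1000; Ro=R.from_quat(o["ee_rot"]); 
    print("t",round(o["time_s"],2),"p",p.round(1),"psi",psi(Ro).round(1),"F",o["ft_force"].round(1),"M",o["moment"].round(2),"op",round(o["opening"]*1000,1),"q",o["qpos"].round(2)); return p,Ro
def plan(*wps):
    p,Ro=state()
    for w in wps:
        q=np.array(w[:3],float); Q=Rot(w[3]); r=rows(p,Ro,q,Q)
        n=max(np.linalg.norm(r[3:])/41,np.degrees(np.linalg.norm(r[:3]))/7.1); print(w,"dr",r[:3].tolist(),"dp",r[3:].tolist(),"rows",round(n,1)); p,Ro=q,Q
E
python3 - <<'E'
from plan import *
from h import *
import pickle
t=pickle.load(open("top1.pkl","rb"))
print("knob",onz(t,283.5,222.8,.096)*1000)
q=[onz(t,u/1.5,v/1.5,.022)*1000 for u,v in((188,202),(275,217),(265,285),(174,271))];print("tray",np.round(q,0).tolist(),np.mean(q,0))
for n,u,v,z in(("pan",185,352,.022),("cup",267,296,.055),("dish",486,290,.02),("mug",185,452,.08)):print(n,onz(t,u/1.5,v/1.5,z)*1000)
plan((230,360,215,70),(330,180,200,66),(410,20,180,60),(464,-66,150,57),(464,-66,70,57))
E
```

```text
knob [464.17265723 -66.41387842  96.        ]
tray [[688.0, 339.0, 22.0], [661.0, 185.0, 22.0], [545.0, 201.0, 22.0], [569.0, 361.0, 22.0]] [615.68632245 271.18129734  22.        ]
pan [430.29016077 339.01809191  22.        ]
cup [525.01154788 190.50145168  55.        ]
dish [ 536.55937166 -171.55403916   20.        ]
mug [270.47013352 320.70036334  80.        ]
t 0.5 p [130.3 508.6 231.3] psi 75.6 F [0.  1.3 0. ] M [-0.02  0.03  0.03] op 85.6 q [1.19 0.05 0.1  1.62 0.   1.44]
(230, 360, 215, 70) dr [-0.0, -0.0, 0.098] dp [-133.4, -119.2, 16.3] rows 4.4
(330, 180, 200, 66) dr [0.0, 0.0, 0.07] dp [-155.5, -134.9, 15.0] rows 5.0
(410, 20, 180, 60) dr [0.0, 0.0, 0.105] dp [-138.2, -113.6, 20.0] rows 4.4
(464, -66, 150, 57) dr [0.0, 0.0, 0.052] dp [-89.8, -47.5, 30.0] rows 2.6
(464, -66, 70, 57) dr [0.0, 0.0, 0.0] dp [0.0, 0.0, 80.0] rows 2.0
```

Call:
send_rows(
  steps=[
    {"dr":[0,0,0.098],"dp":[-133,-119,16],"hand":150},
    {"dr":[0,0,0.098],"dp":[-133,-119,16],"hand":150},
    {"dr":[0,0,0.098],"dp":[-133,-119,16],"hand":150},
    {"dr":[0,0,0.098],"dp":[-133,-119,16],"hand":150},
    {"dr":[0,0,0.098],"dp":[-133,-119,16],"hand":150},
  ],
)

```text
time_s: 0.92
ee_pos: [0.2313, 0.3564, 0.2148]
ee_rot: [0.175, 0.985, -0.001, 0.001]
ft_force: [-0.7, 1.0, -0.6]
opening: 0.0356
```

Call:
send_rows(
  steps=[
    {"dr":[0,0,0.07],"dp":[-156,-135,15],"hand":150},
    {"dr":[0,0,0.07],"dp":[-156,-135,15],"hand":150},
    {"dr":[0,0,0.07],"dp":[-156,-135,15],"hand":150},
    {"dr":[0,0,0.07],"dp":[-156,-135,15],"hand":150},
    {"dr":[0,0,0.07],"dp":[-156,-135,15],"hand":150},
  ],
)

```text
time_s: 1.33
ee_pos: [0.3304, 0.1766, 0.2009]
ee_rot: [0.209, 0.978, -0.001, 0.001]
ft_force: [1.4, -0.8, -0.1]
opening: 0.0355
```

Call:
send_rows(
  steps=[
    {"dr":[0,0,0.105],"dp":[-138,-114,20],"hand":150},
    {"dr":[0,0,0.105],"dp":[-138,-114,20],"hand":150},
    {"dr":[0,0,0.105],"dp":[-138,-114,20],"hand":150},
    {"dr":[0,0,0.105],"dp":[-138,-114,20],"hand":150},
    {"dr":[0,0,0.105],"dp":[-138,-114,20],"hand":150},
  ],
)

```text
time_s: 1.75
ee_pos: [0.4111, 0.0116, 0.1808]
ee_rot: [0.263, 0.965, -0.002, 0.002]
ft_force: [0.6, 0.7, -0.2]
opening: 0.0354
```

Run:
```python
from plan import *
plan((464,-66,120,57),(464,-66,70,57))
```

```text
t 1.75 p [411.1  11.6 180.8] psi 59.5 F [ 0.6  0.7 -0.2] M [0.07 0.06 0.01] op 35.4 q [-0.13 -0.26 -0.28  1.54 -0.    0.4 ]
(464, -66, 120, 57) dr [-0.002, 0.005, 0.044] dp [-84.6, -39.9, 61.3] rows 2.7
(464, -66, 70, 57) dr [0.0, 0.0, 0.0] dp [0.0, 0.0, 50.0] rows 1.2
```

Call:
send_rows(
  steps=[
    {"dr":[0,0.005,0.044],"dp":[-85,-40,61],"hand":150},
    {"dr":[0,0.005,0.044],"dp":[-85,-40,61],"hand":150},
    {"dr":[0,0.005,0.044],"dp":[-85,-40,61],"hand":150},
    {"dr":[0,0.005,0.044],"dp":[-85,-40,75],"hand":150},
    {"dr":[0,0.005,0.044],"dp":[-85,-40,75],"hand":150},
  ],
)

```text
time_s: 2.17
ee_pos: [0.4623, -0.0671, 0.1027]
ee_rot: [0.285, 0.958, -0.001, -0.004]
ft_force: [-1.1, 0.3, -0.3]
opening: 0.0348
```

Run:
```python
from plan import *
from h import *
o,_=state()
s=snapshot("top");i=s["image"][190:260,225:325]; s2=snapshot("scene");j=s2["image"][110:210,190:290]
save(np.hstack([cv2.resize(i,(400,280)),cv2.resize(j,(400,280)[:1]+(280,))]),"knob.png",1)
plan((464,-66,70,57),(457,-88,70,90),(463,-109,70,122),(477,-122,70,150),(489,-127,70,168),(489,-127,150,168))
```

```text
t 2.17 p [462.3 -67.1 102.7] psi 56.8 F [-1.1  0.3 -0.3] M [ 0.08 -0.01 -0.03] op 34.8 q [-0.29 -0.08 -0.29  1.38 -0.    0.29]
t 2.27 p [463.6 -66.2 106. ] psi 57.0 F [0.7 0.  0.6] M [ 0.    0.02 -0.05] op 35.0 q [-0.28 -0.09 -0.28  1.38 -0.    0.29]
(464, -66, 70, 57) dr [-0.002, -0.002, -0.0] dp [-0.3, 0.5, 36.0] rows 0.9
(457, -88, 70, 90) dr [0.0, 0.0, -0.576] dp [-6.1, -22.3, 0.0] rows 4.6
(463, -109, 70, 122) dr [0.0, 0.0, -0.559] dp [-6.0, -21.0, 0.0] rows 4.5
(477, -122, 70, 150) dr [0.0, 0.0, -0.489] dp [-5.0, -18.4, 0.0] rows 3.9
(489, -127, 70, 168) dr [0.0, 0.0, -0.314] dp [-1.7, -12.9, 0.0] rows 2.5
(489, -127, 150, 168) dr [0.0, 0.0, 0.0] dp [0.0, 0.0, -80.0] rows 2.0
```

View pics/knob.png

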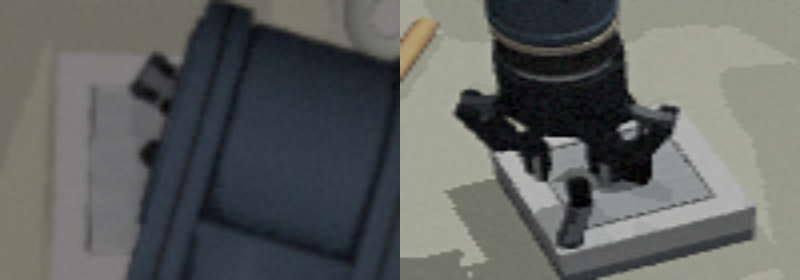

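Call:
send_rows(
  steps=[
    {"dr":[0,0,0],"dp":[0,0,36],"hand":150},
    {"dr":[0,0,0],"dp":[0,0,36],"hand":150},
    {"dr":[0,0,0],"dp":[0,0,36],"hand":165},
    {"dr":[0,0,0],"dp":[0,0,36],"hand":165},
    {"dr":[0,0,0],"dp":[0,0,36],"hand":165},
  ],
)

```text
time_s: 2.68
ee_pos: [0.4653, -0.0663, 0.0728]
ee_rot: [0.284, 0.959, -0.001, 0.001]
ft_force: [-1.3, 0.3, 0.4]
opening: 0.0299
```

Call:
send_rows(
  steps=[
    {"dr":[0,0,-0.116],"dp":[-0.6,-4.7,0],"hand":165},
    {"dr":[0,0,-0.232],"dp":[-1.6,-9.3,0],"hand":165},
    {"dr":[0,0,-0.348],"dp":[-3,-13.8,0],"hand":165},
    {"dr":[0,0,-0.464],"dp":[-4.5,-18.1,0],"hand":165},
    {"dr":[0,0,-0.576],"dp":[-6.2,-22.3,0],"hand":165},
  ],
)

```text
time_s: 3.1
ee_pos: [0.4607, -0.0885, 0.0757]
ee_rot: [-0.004, 1.0, -0.001, 0.004]
ft_force: [1.3, 0.7, 1.1]
opening: 0.03
```

Run:
```python
from plan import *
plan((463,-109,70,122),(477,-122,70,150),(489,-127,70,168),(489,-127,150,168))
```

```text
t 3.1 p [460.7 -88.5  75.7] psi 90.4 F [1.3 0.7 1.1] M [ 0.3  -0.12 -0.02] op 30.0 q [-0.33 -0.08 -0.34  1.31 -0.   -0.34]
(463, -109, 70, 122) dr [-0.005, 0.006, -0.551] dp [-2.2, -20.5, 5.8] rows 4.4
(477, -122, 70, 150) dr [0.0, 0.0, -0.489] dp [-5.0, -18.4, 0.0] rows 3.9
(489, -127, 70, 168) dr [0.0, 0.0, -0.314] dp [-1.7, -12.9, 0.0] rows 2.5
(489, -127, 150, 168) dr [0.0, 0.0, 0.0] dp [0.0, 0.0, -80.0] rows 2.0
```

Call:
send_rows(
  steps=[
    {"dr":[0,0,-0.11],"dp":[0,-4.1,3],"hand":165},
    {"dr":[0,0,-0.22],"dp":[-0.2,-8.2,5],"hand":165},
    {"dr":[0,0,-0.33],"dp":[-0.7,-12.4,5],"hand":165},
    {"dr":[0,0,-0.44],"dp":[-1.4,-16.5,5],"hand":165},
    {"dr":[0,0,-0.55],"dp":[-2.2,-20.5,5],"hand":165},
  ],
)

```text
time_s: 3.52
ee_pos: [0.4648, -0.1091, 0.0733]
ee_rot: [-0.278, 0.961, -0.003, 0.005]
ft_force: [0.0, 1.2, 0.2]
opening: 0.0302
```

Call:
send_rows(
  steps=[
    {"dr":[0,0,-0.12],"dp":[-0.8,-4.6,0],"hand":165},
    {"dr":[0,0,-0.24],"dp":[-1.7,-9.2,0],"hand":165},
    {"dr":[0,0,-0.36],"dp":[-2.9,-13.8,0],"hand":165},
    {"dr":[0,0,-0.49],"dp":[-5,-18.4,0],"hand":165},
    {"dr":[0,0,-0.49],"dp":[-5,-18.4,0],"hand":165},
  ],
)

```text
time_s: 3.93
ee_pos: [0.4807, -0.1227, 0.0758]
ee_rot: [-0.504, 0.864, -0.006, 0.005]
ft_force: [-0.5, -0.1, 0.2]
opening: 0.0302
```

Run:
```python
from plan import *
plan((489,-127,70,168),(487,-127,140,168),(487,-127,140,138))
```

```text
t 3.93 p [ 480.7 -122.7   75.8] psi 150.5 F [-0.5 -0.1  0.2] M [-0.02  0.01 -0.03] op 30.2 q [-0.39 -0.02 -0.28  1.3   0.   -1.44]
(489, -127, 70, 168) dr [-0.016, 0.001, -0.306] dp [-0.3, -9.2, 5.9] rows 2.5
(487, -127, 140, 168) dr [0.0, 0.0, 0.0] dp [0.4, 2.0, -70.0] rows 1.7
(487, -127, 140, 138) dr [0.0, 0.0, 0.524] dp [0.0, 0.0, 0.0] rows 4.2
```

Call:
send_rows(
  steps=[
    {"dr":[0,0,-0.11],"dp":[0,-4,4],"hand":165},
    {"dr":[0,0,-0.22],"dp":[0,-7,5],"hand":165},
    {"dr":[0,0,-0.306],"dp":[0,-10,5],"hand":165},
    {"dr":[0,0,-0.306],"dp":[0,-10,5],"hand":165},
    {"dr":[0,0,-0.306],"dp":[0,-8,5],"hand":150},
  ],
)

```text
time_s: 4.35
ee_pos: [0.4888, -0.1271, 0.0723]
ee_rot: [-0.628, 0.778, -0.008, 0.005]
ft_force: [-0.0, 0.8, 0.7]
opening: 0.0351
```

Call:
send_rows(
  steps=[
    {"dr":[0,0,0],"dp":[0,0,-35],"hand":130},
    {"dr":[0,0,0],"dp":[0,0,-70],"hand":130},
    {"dr":[0,0,0.12],"dp":[0,0,-90],"hand":130},
    {"dr":[0,0,0.24],"dp":[0,0,-90],"hand":130},
    {"dr":[0,0,0.36],"dp":[0,0,-90],"hand":130},
  ],
)

```text
time_s: 4.77
ee_pos: [0.4889, -0.1272, 0.166]
ee_rot: [-0.474, 0.88, -0.009, 0.008]
ft_force: [0.0, -0.1, 0.1]
opening: 0.0422
```

Run:
```python
from plan import *
plan((442,-30,125,133.4),(442,-30,75,133.4))
```

```text
t 4.77 p [ 488.9 -127.2  166. ] psi 146.6 F [ 0.  -0.1  0.1] M [0.02 0.05 0.04] op 42.2 q [-0.39 -0.04 -0.12  1.47  0.   -1.38]
(442, -30, 125, 133.4) dr [-0.024, 0.009, 0.23] dp [-55.1, 93.7, 39.0] rows 2.8
(442, -30, 75, 133.4) dr [0.0, 0.0, 0.0] dp [0.0, 0.0, 50.0] rows 1.2
```

Call:
send_rows(
  steps=[
    {"dr":[-0.024,0.009,0.1],"dp":[-27,47,0],"hand":120},
    {"dr":[-0.024,0.009,0.23],"dp":[-55,94,20],"hand":120},
    {"dr":[-0.024,0.009,0.23],"dp":[-55,94,42],"hand":120},
    {"dr":[-0.024,0.009,0.23],"dp":[-55,94,42],"hand":120},
    {"dr":[-0.024,0.009,0.23],"dp":[-55,94,42],"hand":120},
  ],
)

```text
time_s: 5.18
ee_pos: [0.4376, -0.0279, 0.1184]
ee_rot: [-0.37, 0.929, 0.002, -0.003]
ft_force: [0.8, -0.2, 0.4]
opening: 0.0449
```

Run:
```python
from plan import *
plan((442,-30,68,133.4))
```

```text
t 5.18 p [437.6 -27.9 118.4] psi 133.4 F [ 0.8 -0.2  0.4] M [-0.02 -0.06 -0.  ] op 44.9 q [-0.22 -0.17 -0.33  1.42 -0.   -0.97]
(442, -30, 68, 133.4) dr [0.006, -0.005, 0.0] dp [-2.0, -4.8, 50.4] rows 1.2
```

Call:
send_rows(
  steps=[
    {"dr":[0.006,-0.005,0],"dp":[-2,-5,25],"hand":120},
    {"dr":[0.006,-0.005,0],"dp":[-2,-5,50],"hand":120},
    {"dr":[0.006,-0.005,0],"dp":[-2,-5,50],"hand":120},
    {"dr":[0.006,-0.005,0],"dp":[-2,-5,50],"hand":120},
    {"dr":[0.006,-0.005,0],"dp":[-2,-5,50],"hand":150},
  ],
)

```text
time_s: 5.6
ee_pos: [0.4442, -0.0311, 0.0709]
ee_rot: [-0.369, 0.929, -0.001, 0.002]
ft_force: [0.3, 0.5, -0.4]
opening: 0.0357
```

Call:
send_rows(
  steps=[
    {"dr":[0,0,0],"dp":[0,0,0],"hand":255},
    {"dr":[0,0,0],"dp":[0,0,0],"hand":255},
    {"dr":[0,0,0],"dp":[0,0,0],"hand":255},
    {"dr":[0,0,0],"dp":[0,0,0],"hand":255},
    {"dr":[0,0,0],"dp":[0,0,0],"hand":255},
  ],
)

```text
time_s: 6.02
ee_pos: [0.444, -0.0294, 0.0739]
ee_rot: [-0.37, 0.929, 0.001, 0.003]
ft_force: [-7.0, 4.9, 8.0]
opening: 0.0128
```

Run:
```python
from plan import *
plan((442,-30,120,133.4),(600,-37,110,127),(663,-39,80,127),(663,-39,32,127))
```

```text
t 6.02 p [444.  -29.4  73.9] psi 133.4 F [-7.   4.9  8. ] M [1.14 1.29 0.06] op 12.8 q [-0.22 -0.14 -0.4   1.31  0.   -0.98]
(442, -30, 120, 133.4) dr [-0.001, 0.005, -0.0] dp [1.6, 0.9, -46.1] rows 1.1
(600, -37, 110, 127) dr [0.0, 0.0, 0.112] dp [-110.0, -113.6, 10.0] rows 3.9
(663, -39, 80, 127) dr [0.0, 0.0, 0.0] dp [-49.1, -39.5, 30.0] rows 1.7
(663, -39, 32, 127) dr [0.0, 0.0, 0.0] dp [0.0, 0.0, 48.0] rows 1.2
```

Call:
send_rows(
  steps=[
    {"dr":[0,0,0],"dp":[0,0,-8],"hand":255},
    {"dr":[0,0,0],"dp":[0,0,-16],"hand":255},
    {"dr":[0,0,0],"dp":[0,0,-30],"hand":255},
    {"dr":[0,0,0],"dp":[0,0,-50],"hand":255},
    {"dr":[0,0,0],"dp":[0,0,-50],"hand":255},
  ],
)

```text
time_s: 6.43
ee_pos: [0.4474, -0.0307, 0.1291]
ee_rot: [-0.369, 0.929, -0.002, 0.006]
ft_force: [1.2, -0.6, -0.5]
opening: 0.0127
```

Run:
```python
from plan import *
from h import *
p,_=state()
s=snapshot("top");i=s["image"][180:280,210:350]; s2=snapshot("scene");j=s2["image"][110:230,180:320]
save(np.hstack([cv2.resize(i,(400,300)),cv2.resize(j,(400,300))]),"lift.png",1)
plan((600,-37,115,127),(663,-39,100,127),(663,-39,37,127))
```

```text
t 6.43 p [447.4 -30.7 129.1] psi 133.3 F [ 1.2 -0.6 -0.5] M [-0.04 -0.13 -0.01] op 12.7 q [-0.22 -0.17 -0.31  1.42  0.   -0.98]
t 6.53 p [445.4 -30.2 125.5] psi 133.4 F [ 0.  -0.1 -2.5] M [0.05 0.09 0.01] op 12.5 q [-0.22 -0.16 -0.31  1.41  0.   -0.98]
(600, -37, 115, 127) dr [-0.004, 0.008, 0.111] dp [-107.6, -111.0, 11.8] rows 3.8
(663, -39, 100, 127) dr [0.0, 0.0, 0.0] dp [-49.1, -39.5, 15.0] rows 1.6
(663, -39, 37, 127) dr [0.0, 0.0, 0.0] dp [0.0, 0.0, 63.0] rows 1.5
```

View pics/lift.png

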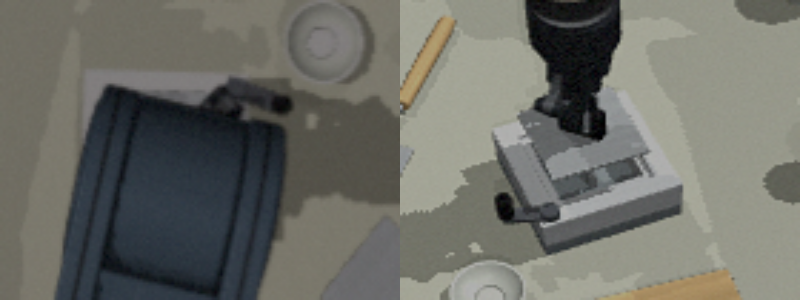

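Call:
send_rows(
  steps=[
    {"dr":[0,0.008,0.03],"dp":[-25,-26,-10],"hand":255},
    {"dr":[0,0.008,0.06],"dp":[-52,-54,-5],"hand":255},
    {"dr":[0,0.008,0.08],"dp":[-80,-82,5],"hand":255},
    {"dr":[0,0.008,0.111],"dp":[-108,-111,12],"hand":255},
    {"dr":[0,0.008,0.111],"dp":[-108,-111,12],"hand":255},
  ],
)

```text
time_s: 6.95
ee_pos: [0.6043, -0.0372, 0.1053]
ee_rot: [-0.317, 0.949, -0.0, -0.002]
ft_force: [-1.6, -0.1, -4.3]
opening: 0.013
```

Call:
send_rows(
  steps=[
    {"dr":[0,0,0],"dp":[-25,-20,8],"hand":255},
    {"dr":[0,0,0],"dp":[-49,-40,20],"hand":255},
    {"dr":[0,0,0],"dp":[-49,-40,30],"hand":255},
    {"dr":[0,0,0],"dp":[-49,-40,40],"hand":255},
    {"dr":[0,0,0],"dp":[-49,-40,45],"hand":255},
  ],
)

```text
time_s: 7.37
ee_pos: [0.665, -0.0396, 0.0565]
ee_rot: [-0.317, 0.949, 0.001, -0.005]
ft_force: [-0.6, 0.4, -2.6]
opening: 0.0128
```

Run:
```python
from plan import *
plan((663,-39,34,127))
```

```text
t 7.37 p [665.  -39.6  56.5] psi 126.9 F [-0.6  0.4 -2.6] M [ 0.03  0.04 -0.03] op 12.8 q [-0.16  0.45  0.23  1.36 -0.   -0.8 ]
(663, -39, 34, 127) dr [0.005, -0.009, -0.001] dp [1.0, 1.6, 22.5] rows 0.6
```

Call:
send_rows(
  steps=[
    {"dr":[0.005,-0.009,0],"dp":[1,1,8],"hand":255},
    {"dr":[0.005,-0.009,0],"dp":[1,1,15],"hand":255},
    {"dr":[0.005,-0.009,0],"dp":[1,1,20],"hand":255},
    {"dr":[0.005,-0.009,0],"dp":[1,1,22],"hand":255},
    {"dr":[0.005,-0.009,0],"dp":[1,1,22],"hand":255},
  ],
)

```text
time_s: 7.78
ee_pos: [0.6629, -0.0394, 0.0347]
ee_rot: [-0.317, 0.949, 0.0, 0.0]
ft_force: [0.7, 0.5, -2.2]
opening: 0.0129
```

Run:
```python
from plan import *
state()
```

```text
t 7.78 p [662.9 -39.4  34.7] psi 126.9 F [ 0.7  0.5 -2.2] M [ 0.01 -0.04 -0.02] op 12.9 q [-0.16  0.45  0.18  1.31  0.   -0.8 ]
```

Call:
send_rows(
  steps=[
    {"dr":[0,0,0],"dp":[0,0,1],"hand":255},
    {"dr":[0,0,0],"dp":[0,0,2],"hand":255},
    {"dr":[0,0,0],"dp":[0,0,3],"hand":255},
    {"dr":[0,0,0],"dp":[0,0,3],"hand":255},
    {"dr":[0,0,0],"dp":[0,0,3],"hand":255},
  ],
)

```text
time_s: 8.2
ee_pos: [0.6635, -0.0396, 0.033]
ee_rot: [-0.317, 0.949, -0.0, 0.001]
ft_force: [-0.9, -0.3, 2.6]
opening: 0.013
```

Call:
send_rows(
  steps=[
    {"dr":[0,0,0],"dp":[0,0,0],"hand":140},
    {"dr":[0,0,0],"dp":[0,0,0],"hand":140},
    {"dr":[0,0,0],"dp":[0,0,0],"hand":140},
    {"dr":[0,0,0],"dp":[0,0,-30],"hand":140},
    {"dr":[0,0,0],"dp":[0,0,-70],"hand":140},
  ],
)

```text
time_s: 8.62
ee_pos: [0.6592, -0.0389, 0.0973]
ee_rot: [-0.317, 0.949, 0.003, -0.004]
ft_force: [0.7, -0.1, -0.0]
opening: 0.0387
```

Run:
```python
from plan import *
# B yaw 18: jaw along paddle y =108 (beside arms)
plan((590,-150,160,127),(510,-260,150,108),(440,-330,130,108),(440,-330,54,108))
```

```text
t 8.62 p [659.2 -38.9  97.3] psi 126.9 F [ 0.7 -0.1 -0. ] M [0.02 0.01 0.01] op 38.7 q [-0.16  0.42  0.28  1.43  0.   -0.81]
(590, -150, 160, 127) dr [0.008, -0.007, -0.001] dp [122.5, -46.8, -62.2] rows 3.5
(510, -260, 150, 108) dr [0.0, 0.0, 0.332] dp [130.1, -39.7, 10.0] rows 3.3
(440, -330, 130, 108) dr [0.0, 0.0, 0.0] dp [88.2, -44.9, 20.0] rows 2.5
(440, -330, 54, 108) dr [0.0, 0.0, 0.0] dp [0.0, 0.0, 76.0] rows 1.9
```

Call:
send_rows(
  steps=[
    {"dr":[0,0,0],"dp":[10,-4,-40],"hand":0},
    {"dr":[0,0,0],"dp":[45,-18,-62],"hand":0},
    {"dr":[0,0,0],"dp":[84,-32,-62],"hand":0},
    {"dr":[0,0,0],"dp":[122,-47,-62],"hand":0},
    {"dr":[0,0,0],"dp":[122,-47,-62],"hand":0},
  ],
)

```text
time_s: 9.03
ee_pos: [0.5878, -0.156, 0.161]
ee_rot: [-0.313, 0.95, 0.001, -0.005]
ft_force: [0.3, 0.7, 0.3]
opening: 0.0853
```

Call:
send_rows(
  steps=[
    {"dr":[0,0,0.1],"dp":[35,-11,3],"hand":0},
    {"dr":[0,0,0.2],"dp":[70,-22,5],"hand":0},
    {"dr":[0,0,0.3],"dp":[105,-32,8],"hand":0},
    {"dr":[0,0,0.332],"dp":[130,-40,10],"hand":0},
    {"dr":[0,0,0.332],"dp":[130,-40,10],"hand":0},
  ],
)

```text
time_s: 9.45
ee_pos: [0.504, -0.2693, 0.1515]
ee_rot: [-0.149, 0.989, -0.001, -0.007]
ft_force: [0.4, -0.8, 0.0]
opening: 0.0852
```

Call:
send_rows(
  steps=[
    {"dr":[0,0,0],"dp":[30,-15,5],"hand":0},
    {"dr":[0,0,0],"dp":[60,-30,12],"hand":0},
    {"dr":[0,0,0],"dp":[88,-45,20],"hand":0},
    {"dr":[0,0,0],"dp":[88,-45,20],"hand":0},
    {"dr":[0,0,0],"dp":[88,-45,20],"hand":0},
  ],
)

```text
time_s: 9.87
ee_pos: [0.4321, -0.3386, 0.1319]
ee_rot: [-0.148, 0.989, -0.0, -0.007]
ft_force: [0.7, -0.4, 0.2]
opening: 0.0854
```

Run:
```python
from plan import *
plan((440,-330,53,108))
```

```text
t 9.87 p [ 432.1 -338.6  131.9] psi 107.0 F [ 0.7 -0.4  0.2] M [ 0.05 -0.06  0.04] op 85.4 q [-0.78  0.12 -0.02  1.44 -0.01 -1.08]
(440, -330, 53, 108) dr [0.002, -0.014, -0.018] dp [-11.1, 5.8, 78.8] rows 1.9
```

Call:
send_rows(
  steps=[
    {"dr":[0.002,-0.014,-0.018],"dp":[-11,6,25],"hand":0},
    {"dr":[0.002,-0.014,-0.018],"dp":[-11,6,50],"hand":0},
    {"dr":[0.002,-0.014,-0.018],"dp":[-11,6,77],"hand":0},
    {"dr":[0.002,-0.014,-0.018],"dp":[-11,6,77],"hand":0},
    {"dr":[0.002,-0.014,-0.018],"dp":[-11,6,77],"hand":0},
  ],
)

```text
time_s: 10.28
ee_pos: [0.4396, -0.3275, 0.0533]
ee_rot: [-0.157, 0.988, 0.002, -0.001]
ft_force: [0.0, -0.7, 0.5]
opening: 0.0853
```

Run:
```python
from plan import *
plan((440,-330,54,108))
```

```text
t 10.28 p [ 439.6 -327.5   53.3] psi 108.1 F [ 0.  -0.7  0.5] M [-0.01  0.03 -0.02] op 85.3 q [-0.76  0.15 -0.15  1.28  0.   -1.08]
(440, -330, 54, 108) dr [0.004, -0.001, 0.002] dp [0.4, -2.5, -0.7] rows 0.1
```

Call:
send_rows(
  steps=[
    {"dr":[0.004,0,0],"dp":[0,-2.5,-0.5],"hand":0},
    {"dr":[0.004,0,0],"dp":[0,-2.5,-0.5],"hand":60},
    {"dr":[0.004,0,0],"dp":[0,-2.5,-0.5],"hand":255},
    {"dr":[0.004,0,0],"dp":[0,-2.5,-0.5],"hand":255},
    {"dr":[0.004,0,0],"dp":[0,-2.5,-0.5],"hand":255},
  ],
)

```text
time_s: 10.7
ee_pos: [0.4414, -0.3305, 0.0559]
ee_rot: [-0.157, 0.988, -0.001, 0.001]
ft_force: [0.0, 1.2, 5.6]
opening: 0.0493
```

Call:
send_rows(
  steps=[
    {"dr":[0,0,0],"dp":[0,0,0],"hand":255},
    {"dr":[0,0,0],"dp":[0,0,0],"hand":255},
    {"dr":[0,0,0],"dp":[0,0,0],"hand":0},
    {"dr":[0,0,0],"dp":[0,0,0],"hand":0},
    {"dr":[0,0,0],"dp":[0,0,0],"hand":0},
  ],
)

```text
time_s: 11.12
ee_pos: [0.4414, -0.3306, 0.0559]
ee_rot: [-0.157, 0.988, -0.001, 0.001]
ft_force: [-0.7, 0.4, 0.4]
opening: 0.0824
```

Run:
```python
from plan import *
p,_=state(); plan((p[0],p[1],54,78),(p[0],p[1],54,48))
```

```text
t 11.12 p [ 441.4 -330.6   55.9] psi 108.1 F [-0.7  0.4  0.4] M [ 0.01  0.03 -0.03] op 82.4 q [-0.76  0.15 -0.14  1.28 -0.   -1.08]
t 11.12 p [ 441.4 -330.6   55.9] psi 108.1 F [-0.7  0.4  0.4] M [ 0.01  0.03 -0.03] op 82.4 q [-0.76  0.15 -0.14  1.28 -0.   -1.08]
(np.float64(441.40763401297255), np.float64(-330.6469187385544), 54, 78) dr [-0.002, 0.001, 0.526] dp [0.0, 0.0, 1.9] rows 4.2
(np.float64(441.40763401297255), np.float64(-330.6469187385544), 54, 48) dr [0.0, 0.0, 0.524] dp [0.0, 0.0, 0.0] rows 4.2
```

Call:
send_rows(
  steps=[
    {"dr":[0,0,0.12],"dp":[0,0,0],"hand":0},
    {"dr":[0,0,0.24],"dp":[0,0,0],"hand":0},
    {"dr":[0,0,0.36],"dp":[0,0,0],"hand":0},
    {"dr":[0,0,0.48],"dp":[0,0,0],"hand":0},
    {"dr":[0,0,0.6],"dp":[0,0,0],"hand":0},
  ],
)

```text
time_s: 11.53
ee_pos: [0.4415, -0.3308, 0.0561]
ee_rot: [0.144, 0.99, -0.001, 0.001]
ft_force: [-0.2, -1.5, 0.6]
opening: 0.0853
```

Call:
send_rows(
  steps=[
    {"dr":[0,0,0.12],"dp":[0,0,0],"hand":0},
    {"dr":[0,0,0.24],"dp":[0,0,0],"hand":0},
    {"dr":[0,0,0.36],"dp":[0,0,0],"hand":0},
    {"dr":[0,0,0.48],"dp":[0,0,0],"hand":0},
    {"dr":[0,0,0.6],"dp":[0,0,0],"hand":0},
  ],
)

```text
time_s: 11.95
ee_pos: [0.4415, -0.3309, 0.0562]
ee_rot: [0.433, 0.901, -0.001, 0.001]
ft_force: [1.0, 0.5, 0.6]
opening: 0.0852
```

Run:
```python
from plan import *
plan((441.4,-330.6,54,18.0))
```

```text
t 11.95 p [ 441.5 -330.9   56.2] psi 38.7 F [1.  0.5 0.6] M [0.01 0.02 0.02] op 85.2 q [-0.76  0.15 -0.14  1.28 -0.    0.13]
(441.4, -330.6, 54, 18.0) dr [0.0, 0.003, 0.361] dp [0.3, 0.1, 2.2] rows 2.9
```

Call:
send_rows(
  steps=[
    {"dr":[0,0.003,0.12],"dp":[0.3,0,1],"hand":0},
    {"dr":[0,0.003,0.24],"dp":[0.3,0,2],"hand":0},
    {"dr":[0,0.003,0.359],"dp":[0.3,0,2],"hand":0},
    {"dr":[0,0.003,0.359],"dp":[0.3,0,2],"hand":0},
    {"dr":[0,0.003,0.359],"dp":[0.3,0,2],"hand":60},
  ],
)

```text
time_s: 12.37
ee_pos: [0.4414, -0.3308, 0.0543]
ee_rot: [0.586, 0.81, 0.0, 0.0]
ft_force: [0.4, 0.4, 0.5]
opening: 0.0752
```

Call:
send_rows(
  steps=[
    {"dr":[0,0,0],"dp":[0,0,0],"hand":255},
    {"dr":[0,0,0],"dp":[0,0,0],"hand":255},
    {"dr":[0,0,0],"dp":[0,0,0],"hand":255},
    {"dr":[0,0,0],"dp":[0,0,0],"hand":255},
    {"dr":[0,0,0],"dp":[0,0,0],"hand":255},
  ],
)

```text
time_s: 12.78
ee_pos: [0.4413, -0.3312, 0.0547]
ee_rot: [0.586, 0.81, -0.0, 0.001]
ft_force: [-1.4, -0.8, 2.3]
opening: 0.0488
```

Run:
```python
from plan import *
from h import *
import pickle
p,_=state()
for n in("top","scene"):pickle.dump(avg(n,3),open(n+"2.pkl","wb"))
t=pickle.load(open("top2.pkl","rb"));s=pickle.load(open("scene2.pkl","rb"))
save(np.hstack([cv2.resize(t["image"][195:265,220:313],(400,300)),cv2.resize(s["image"][130:220,190:310],(400,300))]),"shaft.png")
plan((p[0],p[1],150,18),(445,-200,150,8),(440.8,-28.2,150,-1.6))
```

```text
t 12.78 p [ 441.3 -331.2   54.7] psi 18.3 F [-1.4 -0.8  2.3] M [-0.09  0.35  0.04] op 48.8 q [-0.77  0.15 -0.14  1.28 -0.    0.49]
t 13.08 p [ 441.3 -331.2   54.7] psi 18.3 F [-2.5 -0.9  4.7] M [-0.21  0.54  0.04] op 49.0 q [-0.77  0.15 -0.14  1.28 -0.    0.49]
(np.float64(441.2542499768501), np.float64(-331.20554598723163), 150, 18) dr [0.0, 0.001, 0.005] dp [-0.2, -0.0, -95.3] rows 2.3
(445, -200, 150, 8) dr [0.0, 0.0, 0.175] dp [123.6, 44.1, 0.0] rows 3.2
(440.8, -28.2, 150, -1.6) dr [0.0, 0.0, 0.168] dp [170.7, 19.8, 0.0] rows 4.2
```

View pics/shaft.png

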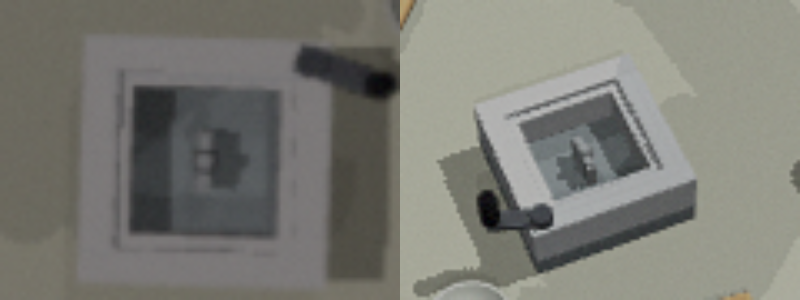

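Run:
```python
from h import *
import pickle
t=pickle.load(open("top2.pkl","rb"));s=pickle.load(open("scene2.pkl","rb"))
for n,S,tt,br,g in(("top",t,.93,95,(264,234)),("scene",s,.955,110,(246,172))):
    _,m=mask(S,tt,br); r=near(m,*g,False,500,20); 
    w=np.array([onz(S,*p,.058)[:2]*1000 for p in cv2.convexHull(r[1].astype(np.float32)).reshape(-1,2)],np.float32); q=cv2.minAreaRect(w);print("frame",n,np.round(q[0],1),np.round(q[1],1),round(q[2],2))
    pr=proj(S,(.4408,-.0282,.046)); print(n,"pred shaft px",pr.round(1))
    A=cv2.resize(S["avg"],None,fx=4,fy=4,interpolation=cv2.INTER_CUBIC); G=A.mean(2)
    u,v=(pr*4+1.5).astype(int); c=G[v-44:v+44,u-44:u+44]
    print("pct",np.percentile(c,[5,50,80,90,95,99]).round(0)); np.save("c_%s.npy"%n,c)
    for k in (80,85,90,95,100) if n=="top" else (100,115,130):
        mm=(c>k).astype(np.uint8); N,L,st,ce=cv2.connectedComponentsWithStats(mm)
        for i in range(1,N):
            if 20<st[i,4]/16<150:
                x=(ce[i]+[u-44,v-44])/4-.375; print(n,k,st[i,4]//16,x.round(1),(onz(S,*x,.045)*1000).round(1),(st[i,:4]/4).round(1))
```

```text
frame top [440.3 -28.4] [140.7 140.3] 88.37
top pred shaft px [267.1 231.9]
pct [ 52.  80.  89.  92.  94. 103.]
top 85 29 [274.2 224.5] [459.1 -45.6  45. ] [13.  0.  9. 10.]
top 85 104 [266.1 235.4] [432.2 -25.9  45. ] [ 4.   3.2 18.  17. ]
top 90 33 [261.4 232.8] [438.6 -14.3  45. ] [ 4.2  5.8  3.2 13. ]
frame scene [444.2 -28. ] [143.2 149.4] 88.78
scene pred shaft px [244.5 174.8]
pct [ 69.  96. 126. 133. 139. 161.]
scene 130 38 [247.6 175.9] [447.  -21.6  45. ] [ 8.2  6.8 11.8 11.5]
scene 130 26 [235.5 181.6] [450.4 -59.   45. ] [ 0. 13.  6.  9.]
```

Call:
send_rows(
  steps=[
    {"dr":[0,0,0],"dp":[0,0,-20],"hand":255},
    {"dr":[0,0,0],"dp":[0,0,-45],"hand":255},
    {"dr":[0,0,0],"dp":[0,0,-70],"hand":255},
    {"dr":[0,0,0],"dp":[0,0,-95],"hand":255},
    {"dr":[0,0,0],"dp":[0,0,-95],"hand":255},
  ],
)

```text
time_s: 13.5
ee_pos: [0.4437, -0.3325, 0.1542]
ee_rot: [0.586, 0.81, -0.0, 0.005]
ft_force: [0.8, -0.8, -2.3]
opening: 0.0491
```

Call:
send_rows(
  steps=[
    {"dr":[0,0,0.05],"dp":[31,11,0],"hand":255},
    {"dr":[0,0,0.1],"dp":[62,22,0],"hand":255},
    {"dr":[0,0,0.15],"dp":[93,33,0],"hand":255},
    {"dr":[0,0,0.18],"dp":[124,44,0],"hand":255},
    {"dr":[0,0,0.18],"dp":[124,44,0],"hand":255},
  ],
)

```text
time_s: 13.92
ee_pos: [0.4452, -0.194, 0.1503]
ee_rot: [0.654, 0.756, 0.002, 0.0]
ft_force: [-0.6, -0.2, -4.0]
opening: 0.0492
```

Call:
send_rows(
  steps=[
    {"dr":[0,0,0.04],"dp":[38,4,0],"hand":255},
    {"dr":[0,0,0.08],"dp":[76,9,0],"hand":255},
    {"dr":[0,0,0.12],"dp":[110,13,0],"hand":255},
    {"dr":[0,0,0.168],"dp":[145,17,0],"hand":255},
    {"dr":[0,0,0.168],"dp":[165,19,0],"hand":255},
  ],
)

```text
time_s: 14.33
ee_pos: [0.4387, -0.0241, 0.1481]
ee_rot: [0.715, 0.699, 0.002, -0.002]
ft_force: [-0.2, 0.4, -3.4]
opening: 0.0492
```

Run:
```python
from plan import *
plan((442,-29.3,118,-1.6))
```

```text
t 14.33 p [438.7 -24.1 148.1] psi -1.3 F [-0.2  0.4 -3.4] M [-0.04  0.04 -0.  ] op 49.2 q [-0.21 -0.18 -0.28  1.47  0.01  1.38]
(442, -29.3, 118, -1.6) dr [-0.0, -0.007, 0.005] dp [-5.3, 3.4, 30.1] rows 0.8
```

Call:
send_rows(
  steps=[
    {"dr":[0,-0.007,0.005],"dp":[-5.3,3.4,15],"hand":255},
    {"dr":[0,-0.007,0.005],"dp":[-5.3,3.4,30],"hand":255},
    {"dr":[0,-0.007,0.005],"dp":[-5.3,3.4,30],"hand":255},
    {"dr":[0,-0.007,0.005],"dp":[-5.3,3.4,30],"hand":255},
    {"dr":[0,-0.007,0.005],"dp":[-5.3,3.4,30],"hand":255},
  ],
)

```text
time_s: 14.75
ee_pos: [0.4415, -0.0293, 0.1173]
ee_rot: [0.717, 0.697, -0.0, -0.001]
ft_force: [-0.0, 0.2, -4.2]
opening: 0.0486
```

Run:
```python
from plan import *
plan((442,-29.3,104,-1.6))
```

```text
t 14.75 p [441.5 -29.3 117.3] psi -1.6 F [-0.   0.2 -4.2] M [-0.   -0.03  0.02] op 48.6 q [-0.22 -0.16 -0.33  1.41  0.    1.38]
(442, -29.3, 104, -1.6) dr [-0.002, -0.001, -0.0] dp [-0.0, 0.5, 13.3] rows 0.3
```

Call:
send_rows(
  steps=[
    {"dr":[0,0,0],"dp":[0,0.5,6],"hand":255},
    {"dr":[0,0,0],"dp":[0,0.5,10],"hand":255},
    {"dr":[0,0,0],"dp":[0,0.5,14],"hand":255},
    {"dr":[0,0,0],"dp":[0,0.5,18],"hand":255},
    {"dr":[0,0,0],"dp":[0,0.5,21],"hand":255},
  ],
)

```text
time_s: 15.17
ee_pos: [0.4419, -0.0294, 0.0958]
ee_rot: [0.717, 0.697, -0.0, -0.001]
ft_force: [-0.4, 0.3, -4.9]
opening: 0.049
```

Run:
```python
from plan import *
plan((442,-29.3,75,-1.6))
```

```text
t 15.17 p [441.9 -29.4  95.8] psi -1.6 F [-0.4  0.3 -4.9] M [ 0.01 -0.02 -0.03] op 49.0 q [-0.22 -0.15 -0.36  1.36  0.    1.38]
(442, -29.3, 75, -1.6) dr [-0.002, -0.001, -0.001] dp [0.0, 0.2, 20.8] rows 0.5
```

Call:
send_rows(
  steps=[
    {"dr":[0,0,0],"dp":[0,0,4],"hand":255},
    {"dr":[0,0,0],"dp":[0,0,8],"hand":255},
    {"dr":[0,0,0],"dp":[0,0,12],"hand":255},
    {"dr":[0,0,0],"dp":[0,0,15],"hand":255},
    {"dr":[0,0,0],"dp":[0,0,18],"hand":255},
  ],
)

```text
time_s: 15.58
ee_pos: [0.4417, -0.0293, 0.0774]
ee_rot: [0.717, 0.697, -0.001, -0.001]
ft_force: [-0.8, -0.8, -4.0]
opening: 0.0494
```

Run:
```python
from plan import *
state()
```

```text
t 15.58 p [441.7 -29.3  77.4] psi -1.6 F [-0.8 -0.8 -4. ] M [0.05 0.02 0.  ] op 49.4 q [-0.22 -0.14 -0.39  1.32  0.    1.38]
```

Sliding freely, foot about 3 mm above the deck; press home.

Call:
send_rows(
  steps=[
    {"dr":[0,0,0],"dp":[0,0,1],"hand":255},
    {"dr":[0,0,0],"dp":[0,0,2],"hand":255},
    {"dr":[0,0,0],"dp":[0,0,3],"hand":255},
    {"dr":[0,0,0],"dp":[0,0,3.8],"hand":255},
    {"dr":[0,0,0],"dp":[0,0,3.8],"hand":255},
  ],
)

```text
time_s: 16.0
ee_pos: [0.4417, -0.0293, 0.0747]
ee_rot: [0.717, 0.697, -0.001, -0.001]
ft_force: [-4.2, 1.1, 3.0]
opening: 0.0492
```

Run:
```python
from plan import *
state()
```

```text
t 16.0 p [441.7 -29.3  74.7] psi -1.6 F [-4.2  1.1  3. ] M [0.13 0.86 0.  ] op 49.2 q [-0.22 -0.14 -0.4   1.32  0.    1.38]
```

Call:
send_rows(
  steps=[
    {"dr":[0,0,0],"dp":[0,0,1.5],"hand":255},
    {"dr":[0,0,0],"dp":[0,0,1.5],"hand":255},
    {"dr":[0,0,0],"dp":[0,0,1.5],"hand":255},
    {"dr":[0,0,0],"dp":[0,0,1.5],"hand":255},
    {"dr":[0,0,0],"dp":[0,0,0],"hand":255},
  ],
)

```text
time_s: 16.42
ee_pos: [0.4421, -0.0294, 0.0751]
ee_rot: [0.717, 0.697, -0.0, -0.0]
ft_force: [-0.1, -0.7, -4.6]
opening: 0.0495
```

Call:
send_rows(
  steps=[
    {"dr":[0,0,0],"dp":[0,0,-12],"hand":255},
    {"dr":[0,0,0],"dp":[0,0,-26],"hand":255},
    {"dr":[0,0,0],"dp":[0,0,-42],"hand":255},
    {"dr":[0,0,0],"dp":[0,0,-70],"hand":255},
    {"dr":[0,0,0],"dp":[0,0,-80],"hand":255},
  ],
)

```text
time_s: 16.83
ee_pos: [0.4442, -0.0299, 0.1589]
ee_rot: [0.717, 0.697, 0.002, 0.002]
ft_force: [1.2, -0.6, -3.1]
opening: 0.0491
```

Run:
```python
from plan import *
from h import *
plan((520,110,155,-6),(613,273,150,-10),(613,273,63,-10))
t=snapshot("top")
print("pan/tray crop"); save(np.hstack([cv2.resize(t["image"][120:210,95:215],(400,300)),cv2.resize(t["image"][190:280,75:195],(400,300))]),"tp.png")
```

```text
t 16.83 p [444.2 -29.9 158.9] psi -1.6 F [ 1.2 -0.6 -3.1] M [-0.06 -0.19 -0.  ] op 49.1 q [-0.22 -0.17 -0.25  1.48  0.    1.38]
(520, 110, 155, -6) dr [0.005, 0.0, 0.076] dp [142.0, 71.8, 4.1] rows 3.9
(613, 273, 150, -10) dr [0.0, 0.0, 0.07] dp [171.8, 75.5, 5.0] rows 4.6
(613, 273, 63, -10) dr [0.0, 0.0, 0.0] dp [0.0, 0.0, 87.0] rows 2.1
pan/tray crop
```

View pics/tp.png

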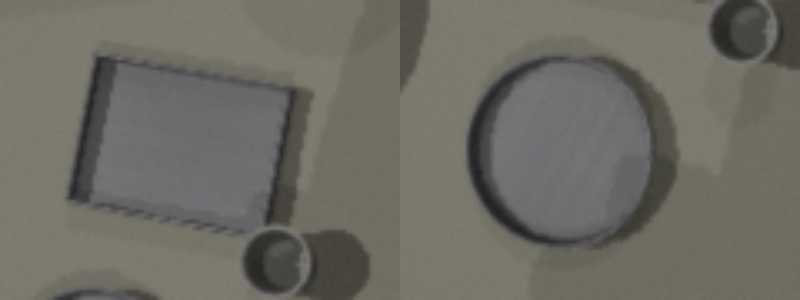

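Call:
send_rows(
  steps=[
    {"dr":[0,0,0.02],"dp":[28,14,1],"hand":255},
    {"dr":[0,0,0.04],"dp":[60,30,2],"hand":255},
    {"dr":[0,0,0.06],"dp":[95,48,3],"hand":255},
    {"dr":[0,0,0.076],"dp":[128,64,4],"hand":255},
    {"dr":[0,0,0.076],"dp":[142,72,4],"hand":255},
  ],
)

```text
time_s: 17.3
ee_pos: [0.5226, 0.1138, 0.1549]
ee_rot: [0.742, 0.67, 0.003, 0.002]
ft_force: [-0.8, -0.9, -3.0]
opening: 0.049
```

Call:
send_rows(
  steps=[
    {"dr":[0,0,0.02],"dp":[36,16,1],"hand":255},
    {"dr":[0,0,0.04],"dp":[73,32,2],"hand":255},
    {"dr":[0,0,0.06],"dp":[110,48,3],"hand":255},
    {"dr":[0,0,0.07],"dp":[145,64,4],"hand":255},
    {"dr":[0,0,0.07],"dp":[165,72,5],"hand":255},
  ],
)

```text
time_s: 17.72
ee_pos: [0.6122, 0.2745, 0.1483]
ee_rot: [0.764, 0.645, 0.004, 0.001]
ft_force: [0.7, -0.1, -2.6]
opening: 0.0491
```

Run:
```python
from plan import *
plan((614,273,64,-10))
```

```text
t 17.72 p [612.2 274.5 148.3] psi -9.7 F [ 0.7 -0.1 -2.6] M [ 0.02 -0.02  0.03] op 49.1 q [0.32 0.42 0.38 1.52 0.   2.06]
(614, 273, 64, -10) dr [0.007, -0.004, 0.005] dp [-1.6, 1.4, 84.3] rows 2.1
```

Call:
send_rows(
  steps=[
    {"dr":[0.007,-0.004,0.005],"dp":[-1.6,1.4,25],"hand":255},
    {"dr":[0.007,-0.004,0.005],"dp":[-1.6,1.4,50],"hand":255},
    {"dr":[0.007,-0.004,0.005],"dp":[-1.6,1.4,75],"hand":255},
    {"dr":[0.007,-0.004,0.005],"dp":[-1.6,1.4,84],"hand":255},
    {"dr":[0.007,-0.004,0.005],"dp":[-1.6,1.4,84],"hand":255},
  ],
)

```text
time_s: 18.13
ee_pos: [0.6116, 0.2724, 0.0604]
ee_rot: [0.766, 0.643, -0.003, -0.001]
ft_force: [0.3, -0.1, -3.1]
opening: 0.0487
```

Call:
send_rows(
  steps=[
    {"dr":[0,0,0],"dp":[0,0,1],"hand":255},
    {"dr":[0,0,0],"dp":[0,0,2.5],"hand":255},
    {"dr":[0,0,0],"dp":[0,0,4],"hand":255},
    {"dr":[0,0,0],"dp":[0,0,5],"hand":255},
    {"dr":[0,0,0],"dp":[0,0,5],"hand":255},
  ],
)

```text
time_s: 18.55
ee_pos: [0.6119, 0.2724, 0.0576]
ee_rot: [0.766, 0.643, -0.002, -0.001]
ft_force: [-4.0, -2.2, 5.3]
opening: 0.049
```

Run:
```python
from plan import *
plan((614,273,58.5,-10))
```

```text
t 18.55 p [611.9 272.4  57.6] psi -10.0 F [-4.  -2.2  5.3] M [-0.3   0.88 -0.06] op 49.0 q [0.32 0.46 0.24 1.36 0.   2.06]
(614, 273, 58.5, -10) dr [-0.004, 0.002, -0.0] dp [1.0, 1.9, -0.9] rows 0.1
```

Contact with the floor at about the expected height. Release and rise.

Call:
send_rows(
  steps=[
    {"dr":[0,0,0],"dp":[0,0,0],"hand":0},
    {"dr":[0,0,0],"dp":[0,0,0],"hand":0},
    {"dr":[0,0,0],"dp":[0,0,0],"hand":0},
    {"dr":[0,0,0],"dp":[0,0,0],"hand":0},
    {"dr":[0,0,0],"dp":[0,0,-15],"hand":0},
  ],
)

```text
time_s: 18.97
ee_pos: [0.6099, 0.2716, 0.0688]
ee_rot: [0.766, 0.643, -0.005, -0.002]
ft_force: [0.2, 0.0, -1.1]
opening: 0.0855
```

Call:
send_rows(
  steps=[
    {"dr":[0,0,0],"dp":[0,0,-35],"hand":0},
    {"dr":[0,0,0],"dp":[0,0,-75],"hand":0},
    {"dr":[0,0,0],"dp":[0,0,-95],"hand":0},
    {"dr":[0,0,0],"dp":[0,0,-95],"hand":0},
    {"dr":[0,0,0],"dp":[0,0,-95],"hand":0},
  ],
)

```text
time_s: 19.38
ee_pos: [0.6125, 0.2725, 0.1665]
ee_rot: [0.766, 0.643, -0.003, -0.001]
ft_force: [-0.1, -0.9, -0.8]
opening: 0.0854
```

Run:
```python
from plan import *
plan((614,110,165,0),(610,-60,160,20),(612,-220,150,35),(614,-293.5,130,46.5),(614,-293.5,54,46.5))
```

```text
t 19.38 p [612.5 272.5 166.5] psi -10.0 F [-0.1 -0.9 -0.8] M [ 0.03 -0.04 -0.  ] op 85.4 q [0.32 0.44 0.44 1.57 0.   2.06]
(614, 110, 165, 0) dr [-0.005, 0.002, -0.175] dp [-159.8, 29.7, 1.7] rows 4.0
(610, -60, 160, 20) dr [0.0, 0.0, -0.349] dp [-170.0, -4.0, 5.0] rows 4.1
(612, -220, 150, 35) dr [0.0, 0.0, -0.262] dp [-151.0, -52.8, 10.0] rows 3.9
(614, -293.5, 130, 46.5) dr [0.0, 0.0, -0.201] dp [-61.4, -40.5, 20.0] rows 1.9
(614, -293.5, 54, 46.5) dr [0.0, 0.0, 0.0] dp [0.0, 0.0, 76.0] rows 1.9
```

Run:
```python
from plan import *
plan((614,110,165,-18),(610,-60,160,-28),(612,-220,150,-38),(614.5,-293.5,130,-43.4),(614.5,-293.5,54,-43.4))
```

```text
t 19.38 p [612.5 272.5 166.5] psi -10.0 F [-0.1 -0.9 -0.8] M [ 0.03 -0.04 -0.  ] op 85.4 q [0.32 0.44 0.44 1.57 0.   2.06]
(614, 110, 165, -18) dr [-0.005, 0.003, 0.139] dp [-159.8, 29.7, 1.7] rows 4.0
(610, -60, 160, -28) dr [0.0, 0.0, 0.175] dp [-162.9, 48.7, 5.0] rows 4.1
(612, -220, 150, -38) dr [0.0, 0.0, 0.175] dp [-140.3, 76.9, 10.0] rows 3.9
(614.5, -293.5, 130, -43.4) dr [0.0, 0.0, 0.094] dp [-56.4, 47.2, 20.0] rows 1.9
(614.5, -293.5, 54, -43.4) dr [0.0, 0.0, 0.0] dp [0.0, 0.0, 76.0] rows 1.9
```

Call:
send_rows(
  steps=[
    {"dr":[0,0,0.03],"dp":[-35,7,0],"hand":0},
    {"dr":[0,0,0.06],"dp":[-75,14,0],"hand":0},
    {"dr":[0,0,0.1],"dp":[-115,21,1],"hand":0},
    {"dr":[0,0,0.139],"dp":[-155,29,2],"hand":0},
    {"dr":[0,0,0.139],"dp":[-160,30,2],"hand":0},
  ],
)

```text
time_s: 19.8
ee_pos: [0.6132, 0.1031, 0.162]
ee_rot: [0.811, 0.585, -0.006, -0.001]
ft_force: [0.5, 0.6, 0.4]
opening: 0.0854
```

Call:
send_rows(
  steps=[
    {"dr":[0,0,0.04],"dp":[-38,11,1],"hand":0},
    {"dr":[0,0,0.08],"dp":[-76,22,2],"hand":0},
    {"dr":[0,0,0.12],"dp":[-114,34,4],"hand":0},
    {"dr":[0,0,0.175],"dp":[-150,45,5],"hand":0},
    {"dr":[0,0,0.175],"dp":[-163,49,5],"hand":0},
  ],
)

```text
time_s: 20.22
ee_pos: [0.6066, -0.0718, 0.1552]
ee_rot: [0.861, 0.509, -0.008, -0.0]
ft_force: [0.6, -0.1, 0.1]
opening: 0.085
```

Call:
send_rows(
  steps=[
    {"dr":[0,0,0.04],"dp":[-34,19,2],"hand":0},
    {"dr":[0,0,0.08],"dp":[-68,37,4],"hand":0},
    {"dr":[0,0,0.12],"dp":[-102,56,7],"hand":0},
    {"dr":[0,0,0.175],"dp":[-133,73,10],"hand":0},
    {"dr":[0,0,0.175],"dp":[-133,73,10],"hand":0},
  ],
)

```text
time_s: 20.63
ee_pos: [0.6048, -0.2297, 0.1428]
ee_rot: [0.904, 0.428, -0.01, 0.0]
ft_force: [0.4, 0.0, -0.7]
opening: 0.0852
```

Run:
```python
from plan import *
plan((614.5,-293.5,110,-43.4),(614.5,-293.5,54,-43.4))
```

```text
t 20.63 p [ 604.8 -229.7  142.8] psi -39.3 F [ 0.4  0.  -0.7] M [0.06 0.05 0.04] op 85.2 q [-0.46  0.38  0.31  1.51 -0.02  1.8 ]
(614.5, -293.5, 110, -43.4) dr [-0.007, 0.018, 0.072] dp [-42.7, 48.2, 33.2] rows 1.8
(614.5, -293.5, 54, -43.4) dr [0.0, 0.0, 0.0] dp [0.0, 0.0, 56.0] rows 1.4
```

Call:
send_rows(
  steps=[
    {"dr":[-0.007,0.018,0.03],"dp":[-20,24,10],"hand":0},
    {"dr":[-0.007,0.018,0.072],"dp":[-43,48,22],"hand":0},
    {"dr":[-0.007,0.018,0.072],"dp":[-43,48,33],"hand":0},
    {"dr":[-0.007,0.018,0.072],"dp":[-43,48,33],"hand":0},
    {"dr":[-0.007,0.018,0.072],"dp":[-43,48,33],"hand":0},
  ],
)

```text
time_s: 21.05
ee_pos: [0.6129, -0.2918, 0.1075]
ee_rot: [0.918, 0.396, -0.001, -0.003]
ft_force: [0.6, 0.8, 0.6]
opening: 0.0854
```

Run:
```python
from plan import *
plan((614.5,-293.5,54.5,-43.4))
```

```text
t 21.05 p [ 612.9 -291.8  107.5] psi -43.3 F [0.6 0.8 0.6] M [ 0.07 -0.05  0.01] op 85.4 q [-0.54  0.47  0.35  1.46  0.    1.78]
(614.5, -293.5, 54.5, -43.4) dr [-0.006, 0.0, 0.001] dp [-0.2, 2.6, 53.0] rows 1.3
```

Call:
send_rows(
  steps=[
    {"dr":[-0.006,0,0],"dp":[0,2.5,25],"hand":0},
    {"dr":[-0.006,0,0],"dp":[0,2.5,45],"hand":0},
    {"dr":[-0.006,0,0],"dp":[0,2.5,52],"hand":0},
    {"dr":[-0.006,0,0],"dp":[0,2.5,52],"hand":0},
    {"dr":[-0.006,0,0],"dp":[0,2.5,52],"hand":40},
  ],
)

```text
time_s: 21.47
ee_pos: [0.6148, -0.292, 0.0561]
ee_rot: [0.918, 0.397, -0.0, 0.0]
ft_force: [0.1, -0.5, -0.1]
opening: 0.0753
```

Call:
send_rows(
  steps=[
    {"dr":[0,0,0],"dp":[0,0,0],"hand":255},
    {"dr":[0,0,0],"dp":[0,0,0],"hand":255},
    {"dr":[0,0,0],"dp":[0,0,0],"hand":255},
    {"dr":[0,0,0],"dp":[0,0,0],"hand":255},
    {"dr":[0,0,0],"dp":[0,0,0],"hand":255},
  ],
)

```text
time_s: 21.88
ee_pos: [0.616, -0.292, 0.059]
ee_rot: [0.918, 0.397, 0.001, 0.001]
ft_force: [-0.4, 2.3, 5.7]
opening: 0.0492
```

Run:
```python
from plan import *
state()
```

```text
t 21.88 p [ 616. -292.   59.] psi -43.2 F [-0.4  2.3  5.7] M [0.46 0.22 0.02] op 49.2 q [-0.54  0.48  0.27  1.36  0.    1.78]
```

Call:
send_rows(
  steps=[
    {"dr":[0,0,0],"dp":[0,0,0],"hand":0},
    {"dr":[0,0,0],"dp":[0,0,0],"hand":0},
    {"dr":[0,0,0],"dp":[0,0,0],"hand":0},
    {"dr":[0,0,0],"dp":[0,0,0],"hand":0},
    {"dr":[0,0,-0.1],"dp":[0,0,0],"hand":0},
  ],
)

```text
time_s: 22.3
ee_pos: [0.6158, -0.2921, 0.0585]
ee_rot: [0.897, 0.443, 0.001, 0.001]
ft_force: [0.3, -0.2, -0.0]
opening: 0.0856
```

Run:
```python
from plan import *
state()
```

```text
t 22.3 p [ 615.8 -292.1   58.5] psi -37.4 F [ 0.3 -0.2 -0. ] M [ 0.04 -0.01  0.04] op 85.6 q [-0.54  0.48  0.27  1.36  0.    1.68]
```

Call:
send_rows(
  steps=[
    {"dr":[0,0,-0.12],"dp":[0,0,1],"hand":0},
    {"dr":[0,0,-0.24],"dp":[0,0,1],"hand":0},
    {"dr":[0,0,-0.36],"dp":[0,0,2],"hand":0},
    {"dr":[0,0,-0.48],"dp":[0,0,2],"hand":0},
    {"dr":[0,0,-0.6],"dp":[0,0,2],"hand":0},
  ],
)

```text
time_s: 22.72
ee_pos: [0.6155, -0.2922, 0.0559]
ee_rot: [0.724, 0.69, 0.001, 0.001]
ft_force: [0.5, 0.1, 0.5]
opening: 0.0856
```

Call:
send_rows(
  steps=[
    {"dr":[0,0,-0.12],"dp":[0,0,0],"hand":0},
    {"dr":[0,0,-0.24],"dp":[0,0,0],"hand":0},
    {"dr":[0,0,-0.36],"dp":[0,0,0],"hand":0},
    {"dr":[0,0,-0.48],"dp":[0,0,0],"hand":0},
    {"dr":[0,0,-0.6],"dp":[0,0,0],"hand":0},
  ],
)

```text
time_s: 23.13
ee_pos: [0.6152, -0.2922, 0.0553]
ee_rot: [0.485, 0.875, 0.0, 0.001]
ft_force: [-0.2, 0.0, 0.1]
opening: 0.0857
```

Run:
```python
from plan import *
plan((616,-292,55,46.8))
```

```text
t 23.13 p [ 615.2 -292.2   55.3] psi 32.0 F [-0.2  0.   0.1] M [0.01 0.06 0.02] op 85.7 q [-0.54  0.48  0.27  1.36  0.    0.47]
(616, -292, 55, 46.8) dr [0.001, 0.001, -0.258] dp [-0.2, 0.7, 0.3] rows 2.1
```

Call:
send_rows(
  steps=[
    {"dr":[0,0,-0.12],"dp":[-0.3,0.7,0.5],"hand":0},
    {"dr":[0,0,-0.24],"dp":[-0.3,0.7,0.5],"hand":0},
    {"dr":[0,0,-0.258],"dp":[-0.3,0.7,0.5],"hand":0},
    {"dr":[0,0,-0.258],"dp":[-0.3,0.7,0.5],"hand":0},
    {"dr":[0,0,-0.258],"dp":[-0.3,0.7,0.5],"hand":40},
  ],
)

```text
time_s: 23.55
ee_pos: [0.6158, -0.2921, 0.0545]
ee_rot: [0.369, 0.929, 0.0, 0.0]
ft_force: [1.0, 0.6, 0.6]
opening: 0.0754
```

Call:
send_rows(
  steps=[
    {"dr":[0,0,0],"dp":[0,0,0],"hand":255},
    {"dr":[0,0,0],"dp":[0,0,0],"hand":255},
    {"dr":[0,0,0],"dp":[0,0,0],"hand":255},
    {"dr":[0,0,0],"dp":[0,0,0],"hand":255},
    {"dr":[0,0,0],"dp":[0,0,0],"hand":255},
  ],
)

```text
time_s: 23.97
ee_pos: [0.6157, -0.2926, 0.0549]
ee_rot: [0.37, 0.929, -0.0, 0.0]
ft_force: [-2.0, -1.1, 2.8]
opening: 0.0488
```

Call:
send_rows(
  steps=[
    {"dr":[0,0,0],"dp":[0,0,0],"hand":255},
    {"dr":[0,0,0],"dp":[0,0,0],"hand":255},
    {"dr":[0,0,0],"dp":[0,0,0],"hand":255},
    {"dr":[0,0,0],"dp":[0,0,0],"hand":255},
    {"dr":[0,0,0],"dp":[0,0,0],"hand":255},
  ],
)

```text
time_s: 24.38
ee_pos: [0.6157, -0.2926, 0.0549]
ee_rot: [0.37, 0.929, -0.0, 0.0]
ft_force: [-0.7, -0.9, 0.1]
opening: 0.0484
```

Run:
```python
from plan import *
p,_=state(); d=np.radians(-43.2); u=np.array([np.cos(d),np.sin(d)]); print("hub minus tcp along -43.2:",(np.array([616,-292.])-p[:2])@u)
plan((p[0],p[1],155,46.8),(560,-190,155,20),(490,-90,155,5),(442,-29.3,155,-1.6))
```

```text
t 24.38 p [ 615.7 -292.6   54.9] psi 46.6 F [-0.7 -0.9  0.1] M [-0.2   0.18  0.02] op 48.4 q [-0.54  0.48  0.27  1.36 -0.    0.22]
hub minus tcp along -43.2: -0.19116317544865963
t 24.38 p [ 615.7 -292.6   54.9] psi 46.6 F [-0.7 -0.9  0.1] M [-0.2   0.18  0.02] op 48.4 q [-0.54  0.48  0.27  1.36 -0.    0.22]
(np.float64(615.6894988600164), np.float64(-292.6099050914967), 155, 46.8) dr [-0.0, 0.001, -0.004] dp [-0.1, -0.0, -100.1] rows 2.4
(560, -190, 155, 20) dr [0.0, 0.0, 0.468] dp [110.8, 36.7, 0.0] rows 3.8
(490, -90, 155, 5) dr [0.0, 0.0, 0.262] dp [117.9, -31.6, 0.0] rows 3.0
(442, -29.3, 155, -1.6) dr [0.0, 0.0, 0.115] dp [64.7, -42.5, 0.0] rows 1.9
```

Call:
send_rows(
  steps=[
    {"dr":[0,0,0],"dp":[0,0,-20],"hand":255},
    {"dr":[0,0,0],"dp":[0,0,-45],"hand":255},
    {"dr":[0,0,0],"dp":[0,0,-75],"hand":255},
    {"dr":[0,0,0],"dp":[0,0,-100],"hand":255},
    {"dr":[0,0,0],"dp":[0,0,-100],"hand":255},
  ],
)

```text
time_s: 24.8
ee_pos: [0.6183, -0.2934, 0.1607]
ee_rot: [0.37, 0.929, -0.001, 0.005]
ft_force: [1.8, -0.9, -2.8]
opening: 0.0492
```

Call:
send_rows(
  steps=[
    {"dr":[0,0,0.1],"dp":[25,8,0],"hand":255},
    {"dr":[0,0,0.2],"dp":[52,17,0],"hand":255},
    {"dr":[0,0,0.3],"dp":[80,26,0],"hand":255},
    {"dr":[0,0,0.4],"dp":[105,35,0],"hand":255},
    {"dr":[0,0,0.468],"dp":[111,37,0],"hand":255},
  ],
)

```text
time_s: 25.22
ee_pos: [0.5594, -0.185, 0.1558]
ee_rot: [0.576, 0.818, 0.001, 0.0]
ft_force: [-1.0, -0.0, -5.2]
opening: 0.0489
```

Call:
send_rows(
  steps=[
    {"dr":[0,0,0.07],"dp":[30,-8,0],"hand":255},
    {"dr":[0,0,0.14],"dp":[60,-16,0],"hand":255},
    {"dr":[0,0,0.2],"dp":[90,-24,0],"hand":255},
    {"dr":[0,0,0.262],"dp":[115,-31,0],"hand":255},
    {"dr":[0,0,0.262],"dp":[118,-32,0],"hand":255},
  ],
)

```text
time_s: 25.63
ee_pos: [0.4849, -0.08, 0.1523]
ee_rot: [0.677, 0.736, 0.001, -0.005]
ft_force: [-0.5, -0.6, -4.0]
opening: 0.049
```

Run:
```python
from plan import *
plan((441.8,-28.9,130,-1.6))
```

```text
t 25.63 p [484.9 -80.  152.3] psi 4.8 F [-0.5 -0.6 -4. ] M [-0.04  0.03 -0.02] op 49.0 q [-0.3  -0.03 -0.14  1.47  0.    1.18]
(441.8, -28.9, 130, -1.6) dr [-0.006, -0.007, 0.112] dp [54.4, -38.5, 22.9] rows 1.7
```

Call:
send_rows(
  steps=[
    {"dr":[-0.006,-0.007,0.05],"dp":[25,-18,5],"hand":255},
    {"dr":[-0.006,-0.007,0.112],"dp":[54.4,-38.5,12],"hand":255},
    {"dr":[-0.006,-0.007,0.112],"dp":[54.4,-38.5,23],"hand":255},
    {"dr":[-0.006,-0.007,0.112],"dp":[54.4,-38.5,23],"hand":255},
    {"dr":[-0.006,-0.007,0.112],"dp":[54.4,-38.5,23],"hand":255},
  ],
)

```text
time_s: 26.05
ee_pos: [0.4406, -0.0286, 0.1276]
ee_rot: [0.717, 0.698, -0.001, -0.001]
ft_force: [-0.4, -0.4, -4.6]
opening: 0.0489
```

Run:
```python
from plan import *
plan((441.8,-28.9,115,-1.6))
```

```text
t 26.05 p [440.6 -28.6 127.6] psi -1.5 F [-0.4 -0.4 -4.6] M [-0.05 -0.07  0.03] op 48.9 q [-0.22 -0.17 -0.31  1.43  0.    1.38]
(441.8, -28.9, 115, -1.6) dr [-0.003, -0.001, 0.001] dp [-0.3, 1.2, 12.6] rows 0.3
```

Call:
send_rows(
  steps=[
    {"dr":[-0.003,0,0.001],"dp":[-0.3,1,6],"hand":255},
    {"dr":[-0.003,0,0.001],"dp":[-0.3,1,12],"hand":255},
    {"dr":[-0.003,0,0.001],"dp":[-0.3,1,16],"hand":255},
    {"dr":[-0.003,0,0.001],"dp":[-0.3,1,16],"hand":255},
    {"dr":[-0.003,0,0.001],"dp":[-0.3,1,16],"hand":255},
  ],
)

```text
time_s: 26.47
ee_pos: [0.4415, -0.0292, 0.1112]
ee_rot: [0.717, 0.697, 0.0, -0.001]
ft_force: [0.0, -0.2, -4.1]
opening: 0.0493
```

Run:
```python
from plan import *
plan((441.8,-28.9,95.5,-1.6))
```

```text
t 26.47 p [441.5 -29.2 111.2] psi -1.6 F [ 0.  -0.2 -4.1] M [ 0.01  0.01 -0.  ] op 49.3 q [-0.22 -0.16 -0.34  1.39  0.    1.38]
(441.8, -28.9, 95.5, -1.6) dr [-0.001, -0.001, -0.001] dp [0.3, 0.3, 15.7] rows 0.4
```

Call:
send_rows(
  steps=[
    {"dr":[0,0,0],"dp":[0.3,0.3,4],"hand":255},
    {"dr":[0,0,0],"dp":[0.3,0.3,8],"hand":255},
    {"dr":[0,0,0],"dp":[0.3,0.3,11],"hand":255},
    {"dr":[0,0,0],"dp":[0.3,0.3,14],"hand":255},
    {"dr":[0,0,0],"dp":[0.3,0.3,17],"hand":255},
  ],
)

```text
time_s: 26.88
ee_pos: [0.4417, -0.0288, 0.0938]
ee_rot: [0.717, 0.697, -0.0, -0.001]
ft_force: [0.2, -0.5, -5.4]
opening: 0.0492
```

Run:
```python
from plan import *
state()
```

```text
t 26.88 p [441.7 -28.8  93.8] psi -1.6 F [ 0.2 -0.5 -5.4] M [ 0.   -0.   -0.03] op 49.2 q [-0.22 -0.15 -0.37  1.36  0.    1.38]
```

Call:
send_rows(
  steps=[
    {"dr":[0,0,0],"dp":[0,0,4],"hand":255},
    {"dr":[0,0,0],"dp":[0,0,8],"hand":255},
    {"dr":[0,0,0],"dp":[0,0,12],"hand":255},
    {"dr":[0,0,0],"dp":[0,0,15],"hand":255},
    {"dr":[0,0,0],"dp":[0,0,17],"hand":255},
  ],
)

```text
time_s: 27.3
ee_pos: [0.4414, -0.0287, 0.0761]
ee_rot: [0.717, 0.697, -0.0, -0.001]
ft_force: [0.3, 1.1, -5.0]
opening: 0.0492
```

Run:
```python
from plan import *
state()
```

```text
t 27.3 p [441.4 -28.7  76.1] psi -1.6 F [ 0.3  1.1 -5. ] M [-0.02  0.02  0.05] op 49.2 q [-0.22 -0.14 -0.4   1.32  0.    1.38]
```

Call:
send_rows(
  steps=[
    {"dr":[0,0,0],"dp":[0,0,1],"hand":255},
    {"dr":[0,0,0],"dp":[0,0,2],"hand":255},
    {"dr":[0,0,0],"dp":[0,0,3],"hand":255},
    {"dr":[0,0,0],"dp":[0,0,3.5],"hand":255},
    {"dr":[0,0,0],"dp":[0,0,3.5],"hand":255},
  ],
)

```text
time_s: 27.72
ee_pos: [0.4413, -0.0288, 0.0748]
ee_rot: [0.717, 0.697, -0.0, -0.001]
ft_force: [-6.0, 0.2, 6.7]
opening: 0.0493
```

Run:
```python
from plan import *
state()
```

```text
t 27.72 p [441.3 -28.8  74.8] psi -1.6 F [-6.   0.2  6.7] M [0.19 1.19 0.02] op 49.3 q [-0.22 -0.14 -0.4   1.32  0.    1.38]
```

Call:
send_rows(
  steps=[
    {"dr":[0,0,0],"dp":[0,0,0],"hand":255},
    {"dr":[0,0,0],"dp":[0,0,-14],"hand":255},
    {"dr":[0,0,0],"dp":[0,0,-30],"hand":255},
    {"dr":[0,0,0],"dp":[0,0,-60],"hand":255},
    {"dr":[0,0,0],"dp":[0,0,-85],"hand":255},
  ],
)

```text
time_s: 28.13
ee_pos: [0.4411, -0.0287, 0.1601]
ee_rot: [0.717, 0.697, -0.0, -0.001]
ft_force: [0.6, -1.2, -3.8]
opening: 0.0491
```

Run:
```python
from plan import *
plan((436,100,155,-1.6),(432,260,155,-1.6),(430,340,140,-1.6))
```

```text
t 28.13 p [441.1 -28.7 160.1] psi -1.6 F [ 0.6 -1.2 -3.8] M [-0.01 -0.15 -0.01] op 49.1 q [-0.22 -0.17 -0.25  1.49  0.    1.38]
(436, 100, 155, -1.6) dr [-0.002, -0.001, -0.0] dp [128.5, -8.7, 5.2] rows 3.1
(432, 260, 155, -1.6) dr [0.0, 0.0, 0.0] dp [159.8, -8.5, 0.0] rows 3.9
(430, 340, 140, -1.6) dr [0.0, 0.0, 0.0] dp [79.9, -4.2, 15.0] rows 2.0
```

Call:
send_rows(
  steps=[
    {"dr":[0,0,0],"dp":[30,-2,2],"hand":255},
    {"dr":[0,0,0],"dp":[65,-4,4],"hand":255},
    {"dr":[0,0,0],"dp":[100,-7,5],"hand":255},
    {"dr":[0,0,0],"dp":[128,-9,5],"hand":255},
    {"dr":[0,0,0],"dp":[128,-9,5],"hand":255},
  ],
)

```text
time_s: 28.55
ee_pos: [0.4352, 0.1043, 0.1548]
ee_rot: [0.715, 0.699, 0.001, -0.003]
ft_force: [-0.3, 0.5, -3.7]
opening: 0.0489
```

Call:
send_rows(
  steps=[
    {"dr":[0,0,0],"dp":[35,-2,0],"hand":255},
    {"dr":[0,0,0],"dp":[72,-4,0],"hand":255},
    {"dr":[0,0,0],"dp":[110,-6,0],"hand":255},
    {"dr":[0,0,0],"dp":[148,-8,0],"hand":255},
    {"dr":[0,0,0],"dp":[160,-9,0],"hand":255},
  ],
)

```text
time_s: 28.97
ee_pos: [0.4296, 0.2691, 0.1553]
ee_rot: [0.714, 0.701, 0.003, -0.004]
ft_force: [1.3, 0.3, -3.7]
opening: 0.049
```

Call:
send_rows(
  steps=[
    {"dr":[0,0,0],"dp":[30,-2,3],"hand":255},
    {"dr":[0,0,0],"dp":[60,-3,8],"hand":255},
    {"dr":[0,0,0],"dp":[74,-4,15],"hand":255},
    {"dr":[0,0,0],"dp":[74,-4,15],"hand":255},
    {"dr":[0,0,0],"dp":[74,-4,15],"hand":255},
  ],
)

```text
time_s: 29.38
ee_pos: [0.4263, 0.3428, 0.1395]
ee_rot: [0.713, 0.701, 0.001, -0.004]
ft_force: [-0.5, -0.4, -4.0]
opening: 0.0491
```

Run:
```python
from plan import *
plan((430,340,64,-1.6))
```

```text
t 29.38 p [426.3 342.8 139.5] psi -1.0 F [-0.5 -0.4 -4. ] M [-0.06  0.03  0.03] op 49.1 q [ 0.55  0.1  -0.02  1.44  0.01  2.14]
(430, 340, 64, -1.6) dr [-0.004, -0.007, 0.011] dp [-3.3, 4.0, 75.5] rows 1.8
```

Call:
send_rows(
  steps=[
    {"dr":[-0.004,-0.007,0.011],"dp":[-3,4,25],"hand":255},
    {"dr":[-0.004,-0.007,0.011],"dp":[-3,4,50],"hand":255},
    {"dr":[-0.004,-0.007,0.011],"dp":[-3,4,70],"hand":255},
    {"dr":[-0.004,-0.007,0.011],"dp":[-3,4,75],"hand":255},
    {"dr":[-0.004,-0.007,0.011],"dp":[-3,4,75],"hand":255},
  ],
)

```text
time_s: 29.8
ee_pos: [0.4285, 0.3379, 0.0621]
ee_rot: [0.717, 0.697, -0.003, -0.0]
ft_force: [-0.1, -0.1, -4.6]
opening: 0.0492
```

Call:
send_rows(
  steps=[
    {"dr":[0,0,0],"dp":[0,0,1],"hand":255},
    {"dr":[0,0,0],"dp":[0,0,2.5],"hand":255},
    {"dr":[0,0,0],"dp":[0,0,4],"hand":255},
    {"dr":[0,0,0],"dp":[0,0,5],"hand":255},
    {"dr":[0,0,0],"dp":[0,0,5],"hand":255},
  ],
)

```text
time_s: 30.22
ee_pos: [0.4297, 0.3383, 0.059]
ee_rot: [0.718, 0.697, -0.001, 0.0]
ft_force: [-0.6, -0.2, -0.2]
opening: 0.049
```

Run:
```python
from plan import *
state()
```

```text
t 30.22 p [429.7 338.3  59. ] psi -1.7 F [-0.6 -0.2 -0.2] M [-0.17  0.01 -0.04] op 49.0 q [ 0.55  0.14 -0.15  1.29 -0.    2.15]
```

Floor reached (59.0 mm as predicted, weight off the hand). Release and withdraw.

Call:
send_rows(
  steps=[
    {"dr":[0,0,0],"dp":[0,0,0.3],"hand":0},
    {"dr":[0,0,0],"dp":[0,0,0],"hand":0},
    {"dr":[0,0,0],"dp":[0,0,0],"hand":0},
    {"dr":[0,0,0],"dp":[0,0,0],"hand":0},
    {"dr":[0,0,0],"dp":[0,0,-15],"hand":0},
  ],
)

```text
time_s: 30.63
ee_pos: [0.4277, 0.3372, 0.0712]
ee_rot: [0.717, 0.697, -0.004, -0.0]
ft_force: [-0.3, -0.4, -0.4]
opening: 0.0854
```

Call:
send_rows(
  steps=[
    {"dr":[0,0,0],"dp":[0,0,-35],"hand":0},
    {"dr":[0,0,0],"dp":[0,0,-75],"hand":0},
    {"dr":[0,0,0],"dp":[0,0,-115],"hand":0},
    {"dr":[0,0,0],"dp":[0,0,-130],"hand":0},
    {"dr":[0,0,0],"dp":[0,0,-130],"hand":0},
  ],
)

```text
time_s: 31.05
ee_pos: [0.4314, 0.3397, 0.2079]
ee_rot: [0.717, 0.697, 0.001, 0.001]
ft_force: [0.3, -0.6, 0.6]
opening: 0.0853
```

Run:
```python
from plan import *
plan((340,230,200,-1.6),(300,80,220,-1.6))
```

```text
t 31.05 p [431.4 339.7 207.9] psi -1.7 F [ 0.3 -0.6  0.6] M [ 0.02 -0.03 -0.03] op 85.3 q [ 0.55  0.1   0.11  1.58 -0.    2.15]
(340, 230, 200, -1.6) dr [0.003, -0.001, -0.001] dp [-112.4, -88.1, 7.5] rows 3.5
(300, 80, 220, -1.6) dr [0.0, 0.0, 0.0] dp [-151.1, -35.8, -20.0] rows 3.8
```

Call:
send_rows(
  steps=[
    {"dr":[0,0,0],"dp":[-28,-22,0],"hand":0},
    {"dr":[0,0,0],"dp":[-56,-44,0],"hand":0},
    {"dr":[0,0,0],"dp":[-84,-66,0],"hand":0},
    {"dr":[0,0,0],"dp":[-112,-88,0],"hand":0},
    {"dr":[0,0,0],"dp":[-112,-88,0],"hand":0},
  ],
)

```text
time_s: 31.47
ee_pos: [0.3348, 0.2264, 0.2054]
ee_rot: [0.718, 0.696, -0.002, 0.0]
ft_force: [0.7, -0.8, -0.5]
opening: 0.0855
```

Call:
send_rows(
  steps=[
    {"dr":[0,0,0],"dp":[-35,-8,0],"hand":0},
    {"dr":[0,0,0],"dp":[-72,-17,0],"hand":0},
    {"dr":[0,0,0],"dp":[-110,-26,0],"hand":0},
    {"dr":[0,0,0],"dp":[-150,-36,0],"hand":0},
    {"dr":[0,0,0],"dp":[-150,-36,0],"hand":0},
  ],
)

```text
time_s: 31.88
ee_pos: [0.2931, 0.072, 0.2054]
ee_rot: [0.722, 0.692, -0.004, 0.001]
ft_force: [1.6, 1.1, 0.3]
opening: 0.0852
```

Run:
```python
from h import *
import pickle
t=snapshot("top");s=snapshot("scene")
save(np.vstack([t["image"][90:290,70:400],s["image"][70:270,110:440]]),"final.png",1.45)
t0=pickle.load(open("top1.pkl","rb"))["image"]
d=np.abs(cv2.GaussianBlur(t0,(5,5),1.2).astype(int)-cv2.GaussianBlur(t["image"],(5,5),1.2)).max(2)
for n,(u,v) in(("cup",(178,197)),("dish",(324,193))):
    a=t0[v-20:v+20,u-20:u+20].mean(2).astype(np.float32);b=t["image"][v-20:v+20,u-20:u+20].mean(2).astype(np.float32)
    print(n,cv2.phaseCorrelate(a,b,cv2.createHanningWindow((40,40),cv2.CV_32F)),d[v-16:v+16,u-16:u+16].max())
```

```text
cup ((-0.0757559338803162, -0.02984166810220401), 1.0035507690906524) 33
dish ((-0.02667206918430054, 0.05911014735827891), 0.9986576232314109) 6
```

View pics/final.png

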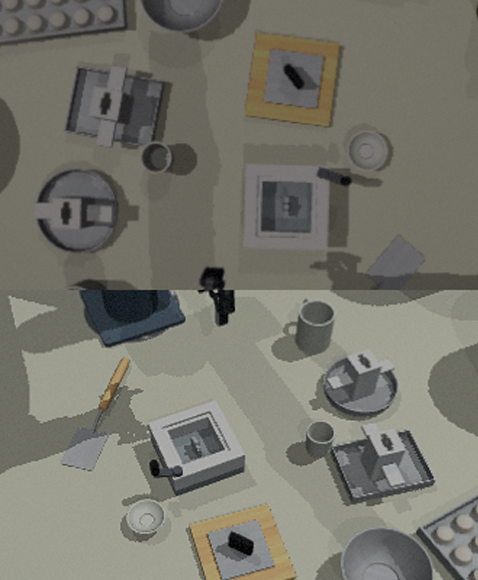

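```bash
python3 -c "
from bench import finish_job;print(finish_job())"
```

```text
the job is handed in; nothing more can be done
None
```

The job is done in the order asked and handed in at about 32 s of the 72 s allowed.

- **Tab:** swung outward to about 2.0 rad, estimated from a picture. It was still turned out in the last pictures.
- **Cover:** lifted out and laid flat on the board, handle up.
- **In-line paddle:** slid onto the shaft without resistance. It met the deck at a tool height of 74.7 mm, the height expected for fully home. I lifted it off and stood it in the tray.
- **Cross-slot paddle:** also met the deck at the expected height, 74.8 mm against 74.9 mm, then was lifted off and stood in the pan.

**Last checks:** the final top and scene pictures show both paddles upright in their vessels and the robot clear of everything. Compared with the starting image, the cup and the dish shifted less than 0.1 pixel. The cup's surroundings changed in brightness, most likely from the paddles' new shadows.

**Disagreement:** the camera positions were about 1.5 mm off from where the gripper found the first paddle. I centred each paddle by gripping it twice at right angles, and corrected the shaft position by the same offset. No check failed.

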